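# Hang the mitre head on its jig and set its dial to 45

## Task

Hang the blue mitre head, which stands on its end on the bench, on the plywood jig: dial up, its top end towards the grey back board, the two screw heads through its keyholes, and slid towards the board until the screws are fully home in the narrow slots. Then turn its dial so that the scale reads 45 degrees (the red graduation) against the white index line, and let go. Do not let the head fall over, and do not knock over the bottle or the jar.

Things in the scene. Friction and masses are not known exactly. Their poses are not given: they have to be found in the camera images.
- head_center (a point): Centre of the mitre head: a loose blue block, 140 mm long, 60 wide, 40 thick, about 0.5 kg. It starts standing on its foot end, dial face roughly to the robot's right. Axes: z from foot end to top end (ends at -70, +70 mm), y across the 60 mm width, the side to grip across; -x out of the dial face (face at x = -20, underside at x = +20 mm; lying dial up, -x points up and z to its top end).
- mitre_head: The same mitre head with its dial; origin at the centre of its foot end, axes as for its centre. The dial face is flat and free within 40 mm of the top end; the flat sides are free over their whole length.
- head_keyhole (a point): Underside of the head, middle of the upper keyhole's entry hole (50 mm from the centre towards the top end; a second one 75 mm nearer the foot end). Each entry is 19 mm square in a 6 mm plate, hollow behind; from its middle a 9.5 mm wide slot runs 20 mm towards the foot end, where a screw is home. Axes as for the head's centre.
- dial_grip (a point): Centre of the black grip bar (44 long, 12 thick, 26 mm high) on the dial, an aluminium disc 58 mm across, 8 mm thick, on the dial face, its axis 20 mm from the head's centre towards the foot end. Axes: z out of the dial face, x along the bar. The bar's top stands 74 mm, centre 61 mm, foot (on the disc) 48 mm from the head's underside.
- dial (a joint): Scale reading against the index line, rad (0.785 is 45 degrees); grows counter-clockwise seen onto the dial; range -0.05 to 2.4, starts at about 75 to 125 degrees. Stiff (0.12 N m), stays where left. Marks every 5 degrees, long every 15, broad white 0, red 45, blue 90; white index line on the head, top-end side. At 0 the bar lies along the head, its white dot to the top end.
- jig_home (a point): Point on the fixed jig where the head's centre lies when fully home. Axes: x towards the back board, z up. The deck's top (plywood, 182 x 100 mm, 18 mm thick) is 20 mm below. The head goes on 20 mm short of home (centre at x = -20 mm), flat on the deck, then slides 20 mm along +x to a stop.
- jig_screw (a point): On the deck, foot of the farther of two upright shoulder screws (30 mm past home along +x; the other is 75 mm nearer the robot). Shank 7 mm in diameter; head 14 mm, its underside 7.5 mm and its top 12.5 mm above the deck. Axes as for the jig's home point.
- jig_board (a point): Middle of the top edge of the jig's grey upright back board, 112 mm above the bench, 110 mm wide, 10 mm thick, its near face 85 mm past home along +x. It is so close to the hung head that a hand leaning over the head's top end does not fit: come from straight above.
- flux_bottle: White bottle with a red cap, 48 mm across, 103 mm tall, loose bystander; origin under its centre.
- scrap_jar: Glass jar with a red lid, 86 mm across, 119 mm tall, loose bystander; origin under its centre.
Mind the look-alikes: they are no part of the job. What is shaped like the mitre_head but orange is not meant.

How it is judged:
By the outcome, as a careful person would: the job done as asked, in the order asked, and still so for the second after the job is handed in, with the robot touching nothing.
It also fails if it takes over 69 s, if anything falls off the work surface, if the arm or the gripper's body presses on something with over 40 N, if the wrist force passes 120 N, or if a joint passes its speed limit or range.

## Robot

A 6-joint arm with a two-finger parallel gripper is mounted at the origin on a cart in front of the work surface, level with it; the furniture and walls round the work are solid. World frame = base frame: x ahead of the robot, y to its left, z up, the work surface at z = 0. Lengths are in mm, angles in degrees, forces in N, time in s.
With the tool pointing down it reaches from about 300 to 850 mm from the base axis. Payload 4.2 kg.
Tool frame: the origin (TCP) lies at the very end of the fingers, on their centre line; the grasp point (between the pads) lies 19 mm behind it (hold_point_z is the z of the grasp point in the tool frame, in mm); z points along the fingers, y is the direction in which the jaws open and shut (so a half turn about z gives the same grasp; the last joint's range is limited). The gripper opens to 91 mm and grips with 3 to 60 N. Pads are 32 mm wide; open, the fingers measure 118 mm over their backs; the gripper's body (76 mm by 178 mm) begins 60 mm behind the grasp point.
Start: joints at [-78.323, 18.312, 89.639, -0, 72.044, -1.146], TCP at [127.615, -560.676, 213.976] pointing down, gripper open.
Joint ranges: [-177.97, 177.97], [-48.28, 115.42], [12.27, 149.76], [-77.06, 257.06], [2.81, 150.46], [-146.56, 146.56]. Speed limits (degrees/s): [147.25, 147.25, 180, 180, 180, 180].

## Interface

Orientations are given as [roll, pitch, yaw] about the fixed x, y, z axes, in that order (R = Rz(yaw) Ry(pitch) Rx(roll)).
In Python, from workcell import state, grab_frame, job_done, hold_point_z gives the robot as it stands. The module is installed in compiled form; this text tells all that it offers.
- The arm moves only by the shell command python3 -m creep 'ROWS' [FORCE]. ROWS is JSON, a list of rows, each a list of 7 numbers: the closure, from 0 (fully open) to 1 (shut), then the shift along the tool's x, y, z in mm, then the turn, a rotation vector about the tool's x, y, z in degrees. A call has 1 to 5 rows; each row shifts and turns the commanded pose from where the row before left it, along the tool's axes as they then stand; what a row does not reach is not made up. A row lasts 1/8 s, in which the tool goes at most 62.5 mm and 10.7 degrees, less where a joint would pass 70% of its speed; a pose out of reach is approached as far as the arm can. A call is refused whole if a number of a shift passes 62.5 or a number of a turn 10.7, either way. A call with a gripper value outside its range is refused whole. The fingers move at their own pace and stop on an object; FORCE is the grip in N (left out, the last holds). Time passes only in rows, so rows that do not move let the fingers close. It gives the time, the measured TCP pose, the force and the opening at its end, in the units of the state.
- state(): the state, without advancing time (a new reading comes with each control period).
- grab_frame(name): name is "side" or "top"; returns a dict with "frame" (480x640x3 uint8, red, green, blue), "fx", "fy", "cx", "cy" (pixels), "view" (4x4, takes a point from world to camera coordinates). Camera axes: x right, y down, z forward; pixel columns grow to the right and rows downward; lengths in mm; the calibration is good to about 2 mm. A picture is of the moment at which its call begins. There is no depth.
- job_done(): hands the job in, once; it reports no verdict.
The state is a dict: "time_s": time; "qpos": joint angles; "qvel": joint speeds; "effort": joint torques, N m; "ee_pos": TCP position; "ee_rot": TCP orientation; "force": force on the tool from outside, world axes, zero at the start; "torque": the same for the moment, N m; "gripper_width": finger opening in mm.
Only numpy, scipy, OpenCV 4.12 (cv2) and the standard library are available. Lean on these libraries where they do the work, as an engineer would, in place of code of your own. Each camera call takes 0.05 s, during which the arm holds its last target.

## Working session

There is one attempt and no reset: what is moved stays moved. The work goes in short steps, Python scripts to look and compute and a shell command to move; the robot and the scene stay as the last step left them, time stands still between calls to the robot, and variables do not carry over. Pictures are saved under pics/ and viewed, and the job is handed in when it is done.

```bash
mkdir -p pics; ls
python3 - <<'E'
from workcell import state, grab_frame, hold_point_z
import cv2
print(state(), hold_point_z if not callable(hold_point_z) else hold_point_z())
for n in("side","top"):
    f=grab_frame(n); cv2.imwrite(f"pics/{n}0.png",f["frame"][:,:,::-1]); print(n,f["fx"],f["fy"],f["cx"],f["cy"]); print(f["view"])
E
```

```text
pics
{'time_s': 0.0, 'qpos': array([-7.83237327e+01,  1.83516146e+01,  8.97065370e+01,  6.02751660e-04,
        7.20441947e+01, -1.14864725e+00]), 'qvel': array([-0.01232775, -0.06834363,  0.0997406 ,  0.02816536,  0.07885099,
       -0.01343768]), 'effort': array([-3.34619370e-03, -4.12455153e+01, -2.31969202e+01,  7.25303614e-02,
        4.59326897e-02, -1.38251989e-04]), 'ee_pos': array([ 127.50834203, -560.16148568,  213.11966706]), 'ee_rot': array([-1.79897686e+02, -2.62461357e-03,  1.28247259e+01]), 'force': array([ 0.07542786, -0.25278636,  0.39389789]), 'torque': array([-0.01289736, -0.00951169,  0.00833041]), 'gripper_width': 91.52165851309026} -18.8
side 524.3697268749459 524.3697268749459 325.83263764098734 242.4727245598699
[[ 9.99946798e-01 -9.86075137e-03  3.02772134e-03 -4.84355237e+02]
 [-4.39733842e-03 -6.73016689e-01 -7.39614224e-01  6.79760510e+01]
 [ 9.33085896e-03  7.39561561e-01 -6.73024244e-01  1.17935391e+03]
 [ 0.00000000e+00  0.00000000e+00  0.00000000e+00  1.00000000e+00]]
top 578.6614594963622 578.6614594963622 318.56906895011673 246.2102440094776
[[ 2.15471421e-02 -9.99766772e-01 -1.45710388e-03 -4.40584081e+00]
 [-9.95250209e-01 -2.13113597e-02 -9.49886711e-02  5.15080396e+02]
 [ 9.49354642e-02  3.49691734e-03 -9.95477287e-01  1.38054035e+03]
 [ 0.00000000e+00  0.00000000e+00  0.00000000e+00  1.00000000e+00]]
```

View pics/side0.png

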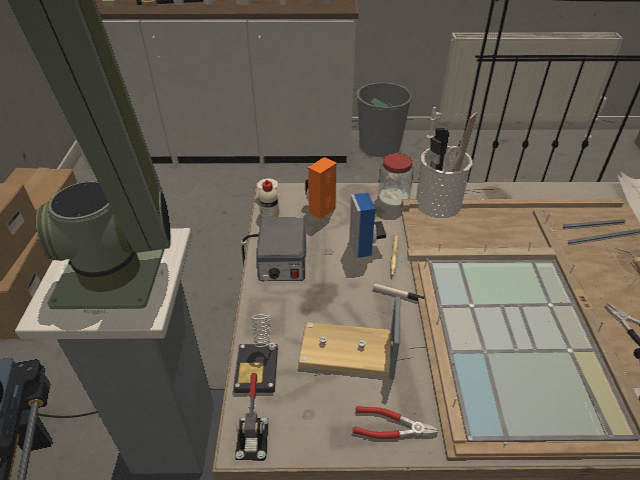

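View pics/top0.png

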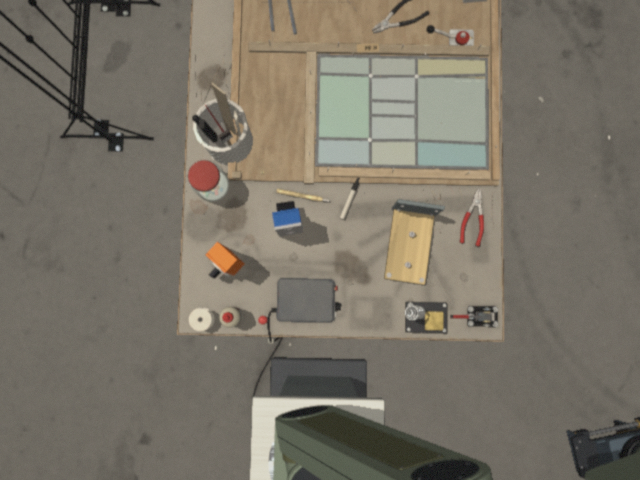

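Run:
```python
import cv2
a=cv2.imread("pics/side0.png"); b=cv2.imread("pics/top0.png")
cv2.imwrite("pics/c1.png",cv2.resize(a[140:290,230:430],None,fx=4,fy=4,interpolation=cv2.INTER_CUBIC))
cv2.imwrite("pics/c2.png",cv2.resize(b[140:290,170:370],None,fx=4,fy=4,interpolation=cv2.INTER_CUBIC))
cv2.imwrite("pics/c3.png",cv2.resize(a[280:400,280:430],None,fx=5,fy=5,interpolation=cv2.INTER_CUBIC))
cv2.imwrite("pics/c4.png",cv2.resize(b[190:300,370:510],None,fx=5,fy=5,interpolation=cv2.INTER_CUBIC))
```

```text
(no output)
```

View pics/c1.png

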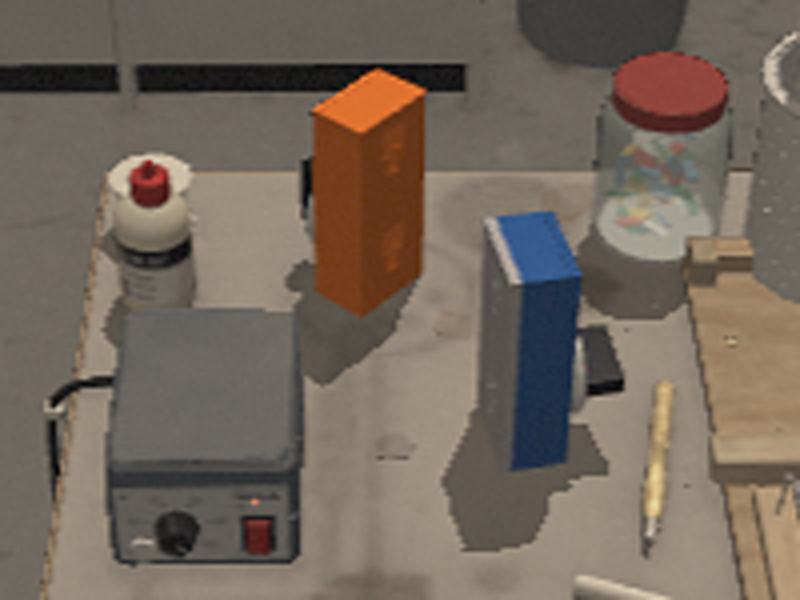

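View pics/c2.png

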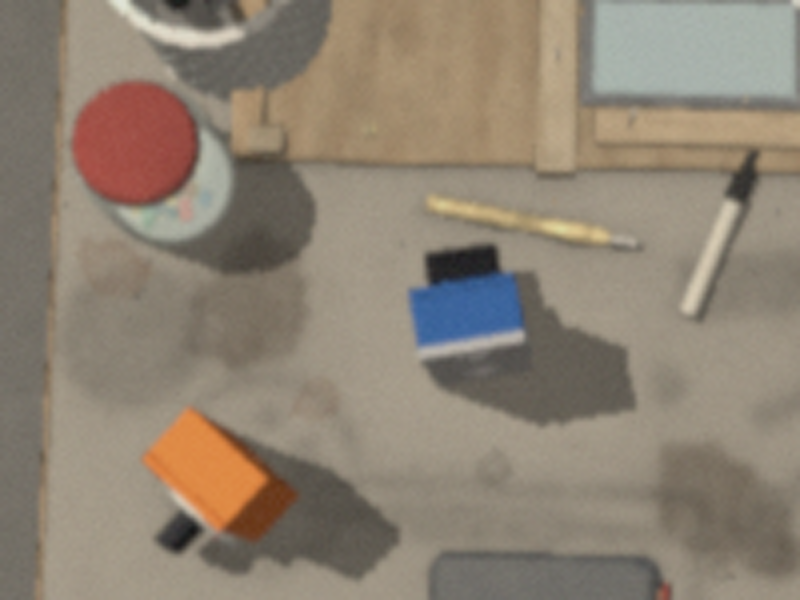

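View pics/c3.png

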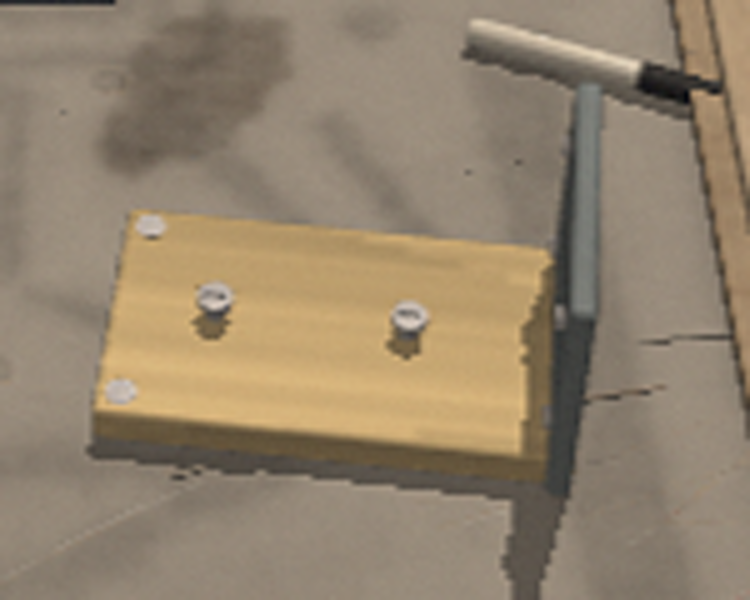

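View pics/c4.png

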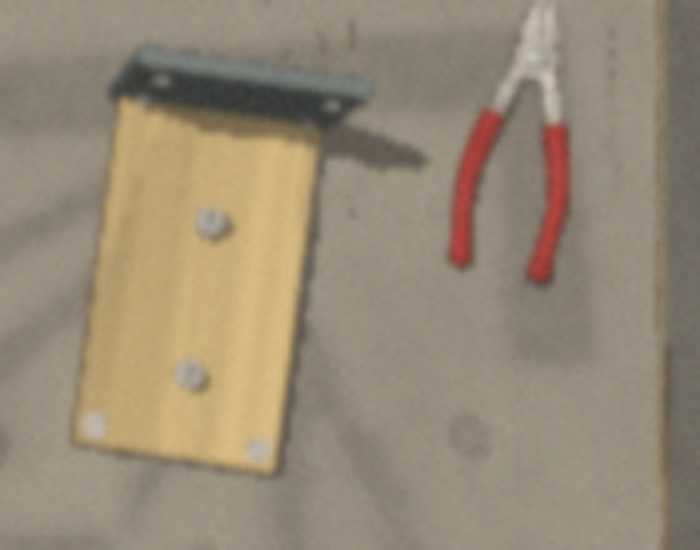

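```bash
cat > h.py <<'E'
import numpy as np, cv2
from workcell import state, grab_frame
CAM={}
def cam(n):
    if n not in CAM:
        import pickle,os
        p=f"cam_{n}.pkl"
        if not os.path.exists(p): pickle.dump({k:v for k,v in grab_frame(n).items() if k!="frame"},open(p,"wb"))
        CAM[n]=pickle.load(open(p,"rb"))
    return CAM[n]
def P(n):
    f=cam(n); return np.array([[f["fx"],0,f["cx"]],[0,f["fy"],f["cy"]],[0,0,1]])@f["view"][:3]
def proj(n,X):
    X=np.atleast_2d(X); q=np.c_[X,np.ones(len(X))]@P(n).T; return q[:,:2]/q[:,2:]
def tri(us,ut):
    X=cv2.triangulatePoints(P("side"),P("top"),np.array(us,float).reshape(2,1),np.array(ut,float).reshape(2,1)).ravel(); X=X[:3]/X[3]
    e=np.r_[proj("side",X)[0]-us,proj("top",X)[0]-ut]; return X,e
def onz(n,u,z):
    p=P(n); A=np.c_[p[:,0],p[:,1],-np.r_[u,1]]; return np.linalg.solve(A,-(p[:,2]*z+p[:,3]))[:2]
def cr(off,s,U): return np.array(off)+(np.array(U,float)+.5)/s-.5
def snap(n,name,box=None,s=1):
    f=grab_frame(n)["frame"][:,:,::-1]; cv2.imwrite(f"pics/{name}_full.png",f)
    if box is not None:
        u0,v0,u1,v1=box; f=cv2.resize(f[v0:v1,u0:u1],None,fx=s,fy=s,interpolation=cv2.INTER_CUBIC)
    cv2.imwrite(f"pics/{name}.png",f)
def st():
    s=state(); print("t",round(s["time_s"],2),"p",s["ee_pos"].round(1),"r",s["ee_rot"].round(1),"F",s["force"].round(1),"w",round(s["gripper_width"],1)); print("q",s["qpos"].round(2)); return s
E
python3 - <<'E'
from h import *
S={'A':(552,212),'B':(580,276),'C':(515,285),'D':(487,218)}
T={'A':(410,291),'B':(516,274),'C':(525,341),'D':(418,358)}
for k in S:
    X,e=tri(cr((230,140),4,S[k]),cr((170,140),4,T[k])); print(k,X.round(1),e.round(1), onz("top",cr((170,140),4,T[k]),140).round(1),onz("side",cr((230,140),4,S[k]),140).round(1))
J={'scrN':((214,294),(190,375)),'scrF':((409,314),(211,223)),'cNL':((131,212),(74,441)),'cNR':((97,410),(277,471)),'bTL':((588,86),(145,48)),'bTR':((584,312),(370,84))}
for k,(a,b) in J.items():
    a=cr((280,280),5,a);b=cr((370,190),5,b)
    X,e=tri(a,b); print(k,X.round(1),e.round(1)); 
    z={'s':30.5,'c':18,'b':112}[k[0]]; print("   ",onz("top",b,z).round(1),onz("side",a,z).round(1))
for k,a,b in (('bottle cap',(149,170),(230-170,0)),):pass
E
```

```text
A [578.5 112.1 137.4] [-0.1  0.   0.  -0.1] [577.9 111.9] [578.4 108.8]
B [589.3  52.8 138.9] [-0.2  0.   0.  -0.1] [588.8  52.8] [589.5  51.6]
C [552.8  46.9 137.5] [-0.7  0.1  0.  -0.6] [551.1  46.8] [554.1  44.1]
D [541.2 106.6 137.5] [-0.4  0.  -0.  -0.3] [540.3 106.4] [541.8 103.4]
scrN [ 475.1 -209.    29.5] [-0.3  0.  -0.  -0.2]
    [ 474.6 -208.8] [ 475.6 -209.7]
scrF [ 549.4 -218.7   29.1] [-0.4  0.  -0.  -0.3]
    [ 548.5 -218.5] [ 550.1 -219.7]
cNL [ 442.3 -155.2   13.2] [ 0. -0.  0.  0.]
    [ 442.1 -154.7] [ 442.5 -159.1]
cNR [ 430.5 -253.3   17.3] [-0.5  0.  -0.  -0.3]
    [ 429.7 -253.2] [ 431.5 -253.6]
bTL [ 617.7 -175.   110.3] [ 1.  -0.1 -0.   0.7]
    [ 618.9 -174.8] [ 615.5 -176.8]
bTR [ 604.1 -278.5  109.6] [ 0.5 -0.1 -0.   0.3]
    [ 604.4 -278. ] [ 602.7 -280.5]
```

```bash
python3 -m creep '[[0,43,-40,0,0,0,0.5],[0,43,-40,0,0,0,0.5],[0,43,-40,0,0,0,0.5],[0,43,-40,0,0,0,0.5],[0,43,-40,0,0,0,0]]' 40; python3 -c "
from h import *;st()"
```

```text
time_s: 0.82
ee_pos: [297.8, -319.3, 214.0]
ee_rot: [180.0, -0.0, 10.8]
force: [0.2, 0.1, -0.5]
gripper_width: 91.4
t 0.82 p [ 297.8 -319.3  214. ] r [180.   -0.   10.8] F [ 0.2  0.1 -0.5] w 91.4
q [-4.8510e+01  5.7200e+00  1.0626e+02  1.0000e-02  6.7980e+01  3.0710e+01]
```

```bash
python3 -m creep '[[0,42,-43,0,0,0,0],[0,42,-43,0,0,0,0],[0,42,-43,0,0,0,0],[0,42,-43,0,0,0,0],[0,42,-43,0,0,0,0]]' 40; python3 -c "
from h import *;st()"; python3 -m creep '[[0,42,-43,0,0,0,0],[0,42,-42,0,0,0,0],[0,42,-42,0,0,0,0]]';  python3 -c "
from h import *;st()"
```

```text
time_s: 1.45
ee_pos: [463.8, -68.5, 214.1]
ee_rot: [180.0, -0.0, 10.8]
force: [0.6, -0.7, 0.0]
gripper_width: 91.1
t 1.45 p [463.8 -68.5 214.1] r [180.   -0.   10.8] F [ 0.6 -0.7  0. ] w 91.1
q [-9.7900e+00  8.6900e+00  1.0271e+02 -2.0000e-02  6.8570e+01  6.9380e+01]
time_s: 1.82
ee_pos: [563.7, 80.0, 213.8]
ee_rot: [180.0, 0.0, 10.9]
force: [0.9, -0.9, 0.7]
gripper_width: 91.4
t 1.82 p [563.7  80.  213.8] r [180.    0.   10.9] F [ 0.9 -0.9  0.7] w 91.4
q [ 6.930e+00  1.781e+01  9.041e+01 -3.000e-02  7.179e+01  8.609e+01]
```

```bash
python3 -m creep '[[0,1,0,40,0,0,0],[0,1,0,40,0,0,0],[0,0,0,32,0,0,0],[0,0,0,0,0,0,0]]' 40; python3 -c "
from h import *;st()
snap('side','s1',(280,140,460,290),4);snap('top','t1',(220,140,400,280),4)"
```

```text
time_s: 2.33
ee_pos: [562.8, 78.3, 99.5]
ee_rot: [-180.0, 0.4, 10.8]
force: [0.6, -1.2, 0.9]
gripper_width: 91.3
t 2.33 p [562.8  78.3  99.5] r [-180.     0.4   10.8] F [ 0.6 -1.2  0.9] w 91.3
q [ 6.760e+00  2.334e+01  9.971e+01 -1.000e-02  5.731e+01  8.594e+01]
```

View pics/s1.png

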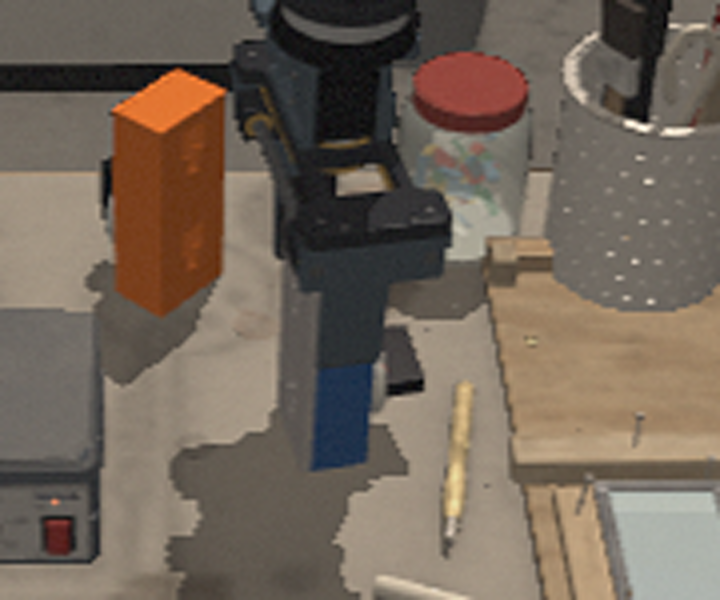

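View pics/s1_full.png

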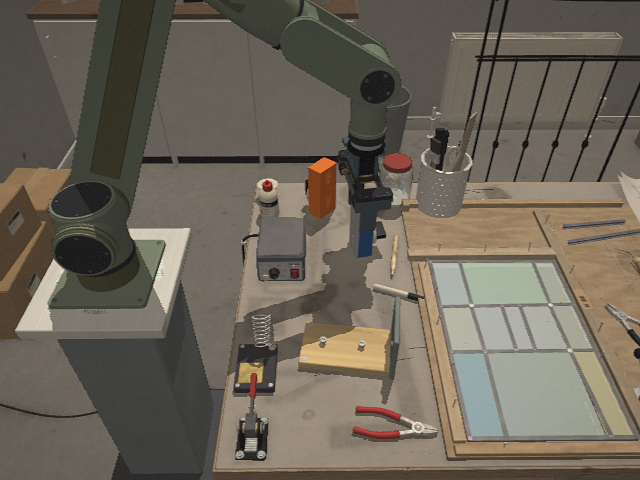

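```bash
python3 -m creep '[[1,0,0,0,0,0,0],[1,0,0,0,0,0,0],[1,0,0,0,0,0,0],[1,0,0,0,0,0,0]]' 40; python3 -m creep '[[1,0,0,-15,0,0,0],[1,0,0,-15,0,0,0]]'; python3 -c "
from h import *;st()"
```

```text
time_s: 2.92
ee_pos: [565.1, 78.7, 102.5]
ee_rot: [-180.0, -0.1, 10.8]
force: [-1.4, 1.4, 2.3]
gripper_width: 59.8
time_s: 3.18
ee_pos: [564.4, 78.4, 132.3]
ee_rot: [180.0, 0.1, 10.8]
force: [0.1, -0.3, -3.9]
gripper_width: 59.7
t 3.17 p [564.4  78.4 132.3] r [1.80e+02 1.00e-01 1.08e+01] F [ 0.1 -0.3 -3.9] w 59.7
q [ 6.760e+00  2.150e+01  9.730e+01 -2.000e-02  6.128e+01  8.594e+01]
```

Run:
```python
# fit r=a0+L1 s2+L2a s23+L2b c23 ; z = h + L1 c2 + L2a c23 - L2b s23 - LT
import numpy as np
D=[([18.3516,89.7065,72.044],575.0-0.5,213.12),([5.72,106.26,67.98],np.hypot(297.8,319.3),214.),([8.69,102.71,68.57],np.hypot(463.8,68.5),214.1),([17.81,90.41,71.79],np.hypot(563.7,80),213.8),([23.34,99.71,57.31],np.hypot(562.8,78.3),99.5)]
D[0]=(D[0][0],np.hypot(127.508,560.161),213.12)
A=[];b=[]
for (q2,q3,q5),r,z in D:
    s=np.sin(np.radians([q2,q2+q3,q2+q3+q5]));c=np.cos(np.radians([q2,q2+q3,q2+q3+q5]))
    A.append([1,0,s[0],s[1],c[1]]);b.append(r)
    A.append([0,1,c[0],c[1],-s[1]]);b.append(z)
A=np.array(A);x,res,rk,sv=np.linalg.lstsq(A,b,rcond=None);print(x,rk,sv,A@x-b)
# no a0
x,res,rk,sv=np.linalg.lstsq(A[:,1:4],b,rcond=None);print(x,sv,A[:,1:4]@x-b)
```

```text
[-1.83435793e-01 -1.85458382e+02  5.87294682e+02  4.20063810e+02
  2.99720205e+01] 5 [3.86532529 3.15865136 0.1907705  0.15139877 0.15121849] [ 0.31668473  0.14027202  0.04343446 -0.104135   -0.11452129 -0.18283908
 -0.26928398  0.08160988  0.02368608  0.06509219]
[-204.86277116  575.15457729  410.86513501] [3.22863455 2.13167114 0.17859759] [-2.77696844  0.56029086  1.70485145 -0.35178386  0.60630126 -0.32596139
 -3.16527264  0.46434749  4.03295381 -0.3468931 ]
```

Run:
```python
import numpy as np
L1=587.3; L2=np.hypot(420,30); off=np.degrees(np.arctan2(30,420))
# forearm vec = 420*(s23,c23)+30*(c23,-s23) -> angle g with: direction angle from vertical q23' ; 
def ik(r,z,dang,LT,h): # dang: tool angle from up
    wr=r-LT*np.sin(np.radians(dang)); wz=z-LT*np.cos(np.radians(dang))-h
    D=np.hypot(wr,wz); 
    ce=(D*D-L1*L1-L2*L2)/(2*L1*L2)
    if abs(ce)>1: return None
    e=np.degrees(np.arccos(ce)); base=np.degrees(np.arctan2(wr,wz))
    q2=base-np.degrees(np.arctan2(L2*np.sin(np.radians(e)),L1+L2*np.cos(np.radians(e))))
    q23=q2+e-off  # angle of forearm vec = q23+off?  420(s,c)+30(c,-s)= L2*(sin(q23+off),cos(q23+off))
    return np.round([q2,q23-q2,dang-q23],1)
for LT in (300,340):
    h=LT-185.5
    print(LT,"check",ik(570,213.8,180,LT,h))
    for H in (520,560,600):
        for a in (30,40,50): print(H,a,"stand",ik(H,100,90+a,LT,h), "lay",ik(H-60,12,180+a,LT,h))
```

```text
300 check [17.9 90.3 71.8]
520 30 stand [ 19.9 147.8 -47.7] lay [ 35.3 100.6  74.1]
520 40 stand [ 13.6 141.1 -24.7] lay [40.3 95.2 84.5]
520 50 stand [ 10.9 134.1  -5. ] lay [45.4 90.3 94.2]
560 30 stand [ 21.2 142.7 -43.9] lay [37.9 94.6 77.5]
560 40 stand [ 16.  136.4 -22.4] lay [42.9 88.9 88.1]
560 50 stand [ 13.8 129.5  -3.4] lay [48.  83.8 98.2]
600 30 stand [ 22.8 137.6 -40.4] lay [40.7 88.4 80.9]
600 40 stand [ 18.5 131.5 -20. ] lay [45.7 82.3 91.9]
600 50 stand [ 16.7 124.7  -1.5] lay [ 50.9  76.8 102.4]
340 check [17.9 90.3 71.8]
520 30 stand [ 24.  153.7 -57.8] lay [37.  97.8 75.2]
520 40 stand [ 14.3 145.8 -30.1] lay [42.7 91.5 85.9]
520 50 stand [ 10.2 137.8  -8. ] lay [48.4 85.6 96. ]
560 30 stand [ 24.2 148.3 -52.5] lay [39.7 91.7 78.6]
560 40 stand [ 16.4 141.  -27.4] lay [45.4 85.  89.7]
560 50 stand [ 13.1 133.2  -6.3] lay [ 51.2  78.7 100.1]
600 30 stand [ 24.9 143.1 -48. ] lay [42.5 85.3 82.2]
600 40 stand [ 18.6 136.1 -24.7] lay [48.2 78.1 93.6]
600 50 stand [ 15.9 128.4  -4.4] lay [ 54.1  71.4 104.5]
```

```bash
cat > kin.py <<'E'
import numpy as np
from scipy.spatial.transform import Rotation as Ro
L1=587.3; L2=np.hypot(420,30); off=np.degrees(np.arctan2(30,420))
LT=320.; 
def ik(p,R,LT=None):
    LT=LT or globals()['LT']; h=LT-185.5
    w=np.array(p)-LT*R[:,2]; q1=np.degrees(np.arctan2(w[1],w[0])); r=np.hypot(w[0],w[1]); z=w[2]-h
    D=np.hypot(r,z); ce=(D*D-L1*L1-L2*L2)/(2*L1*L2)
    if abs(ce)>1: return None
    e=np.degrees(np.arccos(ce)); q2=np.degrees(np.arctan2(r,z))-np.degrees(np.arctan2(L2*np.sin(np.radians(e)),L1+L2*np.cos(np.radians(e))))
    q3=e-off
    M=(Ro.from_euler('z',q1,degrees=True)*Ro.from_euler('y',q2+q3,degrees=True)).inv()*Ro.from_matrix(R)
    a=M.as_euler('ZYZ',degrees=True); 
    w180=lambda x:(x+180)%360-180
    q4=a[0]; q4=(q4+77.06)%360-77.06
    return np.round([q1,q2,q3,q4,a[1],w180(a[2]-90)],1)
def toolR(zdir,ydir):
    z=np.array(zdir,float);z/=np.linalg.norm(z);y=np.array(ydir,float);y-=z*(y@z);y/=np.linalg.norm(y)
    return np.c_[np.cross(y,z),y,z]
def stand(H,phi,a,flip,zg=95,back=5,LT=None):
    f,s=np.radians(phi),np.radians(a); d=np.array([np.cos(f)*np.cos(s),np.sin(f)*np.cos(s),-np.sin(s)])
    y=np.array([-np.sin(f),np.cos(f),0])*flip
    g=np.array([H[0]-back*np.cos(f),H[1]-back*np.sin(f),zg]); return g+18.8*d, toolR(d,y)
E
python3 - <<'E'
from kin import *
from workcell import state
s=state(); R=Ro.from_euler('xyz',s['ee_rot'],degrees=True).as_matrix(); print(ik(s['ee_pos'],R),s['qpos'].round(1))
for H in ((565,80),(565,20),(560,-40)):
  for phi in (40,60,75,90,105):
    for a in (0,10,20):
      for fl in (1,-1):
        p,R=stand(H,phi,a,fl); print(H,phi,a,fl,ik(p,R,320), (p-320*R[:,2]).round())
E
```

```text
[ 7.9 21.6 97.1 -0.  61.4 87.1] [ 6.8 21.5 97.3 -0.  61.3 85.9]
(565, 80) 40 0 1 [-19.5  51.3 139.5 120.1  95.4  80.7] [ 330. -117.   95.]
(565, 80) 40 0 -1 [-19.5  51.3 139.5 120.1  95.4 -99.3] [ 330. -117.   95.]
(565, 80) 40 10 1 [-18.8  42.7 139.4 121.5  81.1  88.1] [ 334. -114.  147.]
(565, 80) 40 10 -1 [-18.8  42.7 139.4 121.5  81.1 -91.9] [ 334. -114.  147.]
(565, 80) 40 20 1 [-17.   34.5 137.7 120.3  65.9  97.1] [ 344. -105.  198.]
(565, 80) 40 20 -1 [-17.   34.5 137.7 120.3  65.9 -82.9] [ 344. -105.  198.]
(565, 80) 60 0 1 [-24.2  49.5 125.7  95.8  89.5  94.8] [ 412. -185.   95.]
(565, 80) 60 0 -1 [-24.2  49.5 125.7  95.8  89.5 -85.2] [ 412. -185.   95.]
(565, 80) 60 10 1 [-23.6  42.9 125.9  94.3  79.  101.4] [ 414. -181.  147.]
(565, 80) 60 10 -1 [-23.6  42.9 125.9  94.3  79.  -78.6] [ 414. -181.  147.]
(565, 80) 60 20 1 [-21.9  36.6 125.1  91.1  68.5 109.6] [ 421. -169.  198.]
(565, 80) 60 20 -1 [-21.9  36.6 125.1  91.1  68.5 -70.4] [ 421. -169.  198.]
(565, 80) 75 0 1 [-24.   50.4 114.7  81.3  92.3 104.7] [ 486. -216.   95.]
(565, 80) 75 0 -1 [-24.   50.4 114.7  81.3  92.
[... 5166 characters left out ...]
560, -40) 90 10 -1 [-31.4  49.8  96.6  58.1  98.  -61.5] [ 560. -342.  147.]
(560, -40) 90 20 1 [-30.4  45.1  97.2  54.2  91.1 121.8] [ 560. -328.  198.]
(560, -40) 90 20 -1 [-30.4  45.1  97.2  54.2  91.1 -58.2] [ 560. -328.  198.]
(560, -40) 105 0 1 [-27.7  57.5  85.8  53.5 113.9 118.7] [ 639. -336.   95.]
(560, -40) 105 0 -1 [-27.7  57.5  85.8  53.5 113.9 -61.3] [ 639. -336.   95.]
(560, -40) 105 10 1 [-27.4  53.1  86.5  49.6 107.3 120. ] [ 638. -331.  147.]
(560, -40) 105 10 -1 [-27.4  53.1  86.5  49.6 107.3 -60. ] [ 638. -331.  147.]
(560, -40) 105 20 1 [-26.6  48.7  87.6  45.6 100.6 121.7] [ 635. -318.  198.]
(560, -40) 105 20 -1 [-26.6  48.7  87.6  45.6 100.6 -58.3] [ 635. -318.  198.]
```

Run:
```python
from h import *
from kin import *
print(tri(cr((230,140),4,(299,468)),(335,280)), tri(cr((230,140),4,(296,310)),(278,280)))
from scipy.spatial.transform import Slerp
# path from stand(flip-1) to lay
H=(565,80)
for phi in (50,58):
  for LTv in (300,340):
    p,R0=stand(H,phi,10,-1,LT=LTv); 
    # lay: tool rel to head fixed. head frame at stand
    f=np.radians(phi); Hd0=np.c_[[np.cos(f),np.sin(f),0],[-np.sin(f),np.cos(f),0],[0,0,1]]
    j=np.radians(-7.3); Hd1=np.c_[[0,0,-1],[-np.sin(j),np.cos(j),0],[np.cos(j),np.sin(j),0]]
    R1=Hd1@Hd0.T@R0
    print(phi,LTv,"rotvec total", Ro.from_matrix(R0.T@R1).as_rotvec(degrees=True).round(1))
    S=Slerp([0,1],Ro.from_matrix(np.array([R0,R1])))
    for t in np.linspace(0,1,7):
        pp=(1-t)*(p+[0,0,150])+t*np.array([500,-212,200]); print(t.round(2),ik(pp,S(t).as_matrix(),LTv))
    R00=toolR([0,0,-1],R0[:,1]); print("down same flip",ik(p+[0,0,150],R00,LTv),ik(p,R0,LTv))
```

```text
(array([434.94562841, -33.14301211,  78.73293369]), array([-1.7129838 ,  0.13734606, -0.06771286, -1.29802308])) (array([431.39048978,  99.19827091,  77.49706658]), array([-1.18218528,  0.09924519, -0.05343091, -0.97133482]))
50 300 rotvec total [-36.2 -81.7  51.7]
0.0 [-19.5  20.6 126.9 102.1  70.6 -57.8]
0.17 [-22.6  13.2 124.2  89.   57.4 -35.2]
0.33 [-23.8   8.9 118.8  68.   49.5  -6.8]
0.5 [-23.4   8.  111.9  43.6  49.7  23.1]
0.67 [-22.5  10.1 104.3  22.9  56.9  47.4]
0.83 [-21.7  14.5  96.5   8.2  67.8  64.5]
1.0 [-21.6  20.7  88.8  -2.5  80.2  76.3]
down same flip [ 9.  17.9 86.2  0.  75.9 49. ] [-19.5  40.1 131.9 109.   77.3 -82.3]
50 340 rotvec total [-36.2 -81.7  51.7]
0.0 [-24.9  23.9 130.1  99.3  74.4 -63.9]
0.17 [-27.6  14.7 127.3  88.   60.5 -40.6]
0.33 [-27.9   9.  121.4  68.5  51.5 -11.6]
0.5 [-26.3   7.5 113.8  44.4  50.4  19.4]
0.67 [-24.1   9.6 105.3  23.3  56.9  45.5]
0.83 [-22.3  14.5  96.6   8.2  67.8  63.9]
1.0 [-21.5  21.3  87.9  -2.5  80.5  76.5]
down same flip [ 9.  17.9 86.2  0.  75.9 49. ] [-24.9  44.8 133.7 104.9  79.6 -88.5]
58 300 rotvec total [-41.2 -79.2  58.8]
0.0 [-20.9  23.  122.1  93.3  75.5 -54.5]
0.17 [-24.2  15.8 120.6  82.5  63.7 -33.6]
0.33 [-25.3  11.1 116.3  65.3  55.8  -8. ]
0.5 [-24.7   9.5 110.2  44.1  54.3  19.5]
0.67 [-23.4  11.  103.3  24.3  59.4  44.1]
0.83 [-22.1  14.9  96.1   8.9  68.8  62.8]
1.0 [-21.6  20.7  88.8  -2.5  80.2  76.3]
down same flip [ 9.1 17.8 86.4  0.  75.8 41.1] [-20.9  40.6 126.7  98.6  77.8 -77.3]
58 340 rotvec total [-41.2 -79.2  58.8]
0.0 [-26.   26.2 124.4  90.3  78.4 -60.1]
0.17 [-29.   17.5 123.   81.   66.3 -38.7]
0.33 [-29.4  11.5 118.4  65.2  57.6 -12.6]
0.5 [-27.7   9.3 111.9  44.6  55.1  16.1]
0.67 [-25.1  10.6 104.2  24.6  59.5  42.2]
0.83 [-22.8  14.9  96.1   8.9  68.8  62.2]
1.0 [-21.5  21.3  87.9  -2.5  80.5  76.5]
down same flip [ 9.1 17.8 86.4  0.  75.8 41.1] [-26.   44.8 127.7  94.6  79.3 -82.4]
```

```bash
R5='x'; python3 -m creep '[[1,0,0,0,0,0,-10.3],[1,0,0,0,0,0,-10.3],[1,0,0,0,0,0,-10.3],[1,0,0,0,0,0,-10.3],[1,0,0,0,0,0,-10.3]]' 60; python3 -c "
from h import *;st();print(onz('top',(277,190),5),onz('top',(329,201),5))"
```

```text
time_s: 3.8
ee_pos: [564.9, 78.4, 132.7]
ee_rot: [180.0, -0.0, 62.7]
force: [-0.2, 0.1, -4.4]
gripper_width: 60.0
t 3.8 p [564.9  78.4 132.7] r [180.   -0.   62.7] F [-0.2  0.1 -4.4] w 60.0
q [ 6.760e+00  2.147e+01  9.728e+01 -1.000e-02  6.122e+01  3.410e+01]
[655.00636494 113.03794668] [630.09480248 -16.71336128]
```

```bash
python3 -m creep '[[1,0,0,0,0,0,-10.2],[1,0,0,0,0,0,-10.2],[1,0,0,0,0,0,-10.2],[1,0,0,0,0,0,-10.2],[1,0,0,0,0,0,-10.2]]'; python3 -m creep '[[1,0,0,0,0,0,-10.2],[1,0,0,0,0,0,-10.2],[1,0,0,0,0,0,-10.2],[1,0,0,0,0,0,-10.2],[1,0,0,0,0,0,-10.2]]';python3 -m creep '[[1,0,0,0,0,0,-10.2],[1,0,0,0,0,0,-10.2],[1,0,0,0,0,0,-10.2],[1,0,0,0,0,0,-10.2],[1,0,0,0,0,0,-10.2]]'; python3 -m creep '[[1,0,0,0,0,0,-10.2],[1,0,0,0,0,0,-10.2]]';python3 -c "
from h import *;st();snap('side','s2',(280,140,460,290),4)"
```

```text
time_s: 4.42
ee_pos: [564.9, 78.4, 132.6]
ee_rot: [180.0, 0.0, 113.7]
force: [-0.7, 0.1, -4.4]
gripper_width: 60.0
time_s: 5.05
ee_pos: [565.0, 78.4, 132.7]
ee_rot: [180.0, 0.0, 164.7]
force: [-0.5, -0.1, -3.8]
gripper_width: 59.8
time_s: 5.68
ee_pos: [565.0, 78.4, 132.7]
ee_rot: [-180.0, 0.0, -144.3]
force: [0.5, 0.5, -4.2]
gripper_width: 60.1
time_s: 5.92
ee_pos: [565.0, 78.5, 132.7]
ee_rot: [-180.0, 0.0, -123.9]
force: [0.3, -0.4, -4.4]
gripper_width: 59.7
t 5.92 p [565.   78.5 132.7] r [-180.     0.  -123.9] F [ 0.3 -0.4 -4.4] w 59.7
q [ 6.760e+00  2.147e+01  9.728e+01 -1.000e-02  6.122e+01 -1.393e+02]
```

View pics/s2.png

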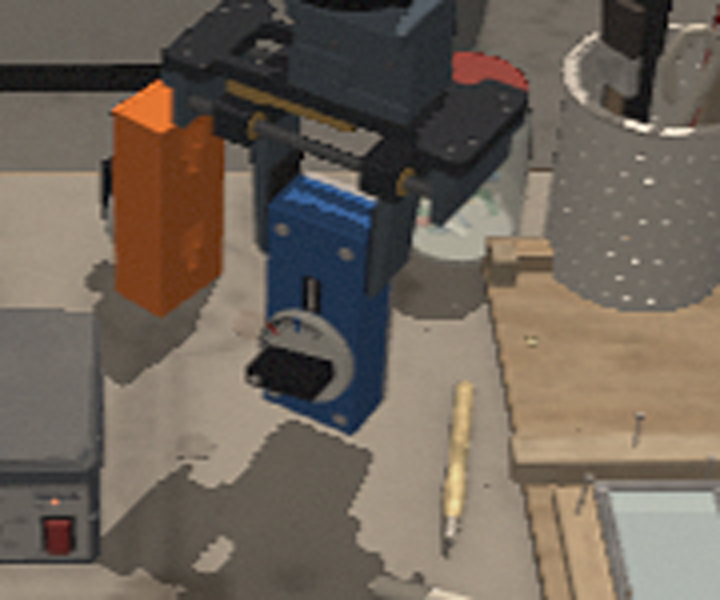

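```bash
python3 -m creep '[[1,-8,-12,12,0,0,0],[1,0,0,10,0,0,0],[1,0,0,5,0,0,0],[1,0,0,2,0,0,0],[1,0,0,0,0,0,0]]';python3 -c "
from h import *;st()"
```

```text
time_s: 6.6
ee_pos: [579.3, 78.4, 103.0]
ee_rot: [-180.0, 0.0, -124.3]
force: [0.1, -0.1, -4.9]
gripper_width: 59.6
t 6.6 p [579.3  78.4 103. ] r [-180.     0.  -124.3] F [ 0.1 -0.1 -4.9] w 59.6
q [ 6.5800e+00  2.4270e+01  9.7530e+01 -1.0000e-02  5.8180e+01 -1.3912e+02]
```

```bash
python3 -m creep '[[1,0,0,1,0,0,0],[1,0,0,0.5,0,0,0],[1,0,0,0,0,0,0]]';python3 -c "
from h import *;st()"
```

```text
time_s: 6.98
ee_pos: [579.7, 78.5, 102.5]
ee_rot: [-179.9, 0.1, -124.3]
force: [-0.6, -0.3, 4.8]
gripper_width: 59.9
t 6.97 p [579.7  78.5 102.5] r [-1.799e+02  1.000e-01 -1.243e+02] F [-0.6 -0.3  4.8] w 59.9
q [   6.58   24.29   97.57    0.     58.05 -139.14]
```

```bash
python3 -m creep '[[0,0,0,0,0,0,0],[0,0,0,0,0,0,0],[0,0,0,-30,0,0,0],[0,0,0,-50,0,0,0],[0,0,0,-20,0,0,0]]';python3 - <<'E'
from h import *; from kin import *
s=st()
snap('side','s3',(280,140,460,290),4);snap('top','t3',(220,140,400,280),4)
R=Ro.from_euler('xyz',s['ee_rot'],degrees=True).as_matrix()
p,R1=stand((579.7,78.5),55.7,18,-1,zg=103,back=7)
pre=p-130*R1[:,2]
print(p,pre,ik(pre,R1),ik(p,R1)); print(Ro.from_matrix(R.T@R1).as_rotvec(degrees=True), R.T@(pre-s['ee_pos']))
E
```

```text
time_s: 7.6
ee_pos: [580.7, 78.5, 204.4]
ee_rot: [-179.8, 0.2, -124.3]
force: [-1.3, -0.2, -0.7]
gripper_width: 91.3
t 7.6 p [580.7  78.5 204.4] r [-179.8    0.2 -124.3] F [-1.3 -0.2 -0.7] w 91.3
q [ 6.5800e+00  1.9490e+01  8.9290e+01 -1.0000e-02  7.0920e+01 -1.3914e+02]
[585.83108593  87.48783586  97.19048051] [516.15822021 -14.64876573 137.36268977] [-37.7  31.3 126.6  79.9  74.6 -67. ] [-21.6  36.6 126.2  96.7  69.1 -72. ]
[ 105.47723534   -0.26830558 -145.66780108] [113.52534761   1.15919192  66.64267957]
```

View pics/s3.png

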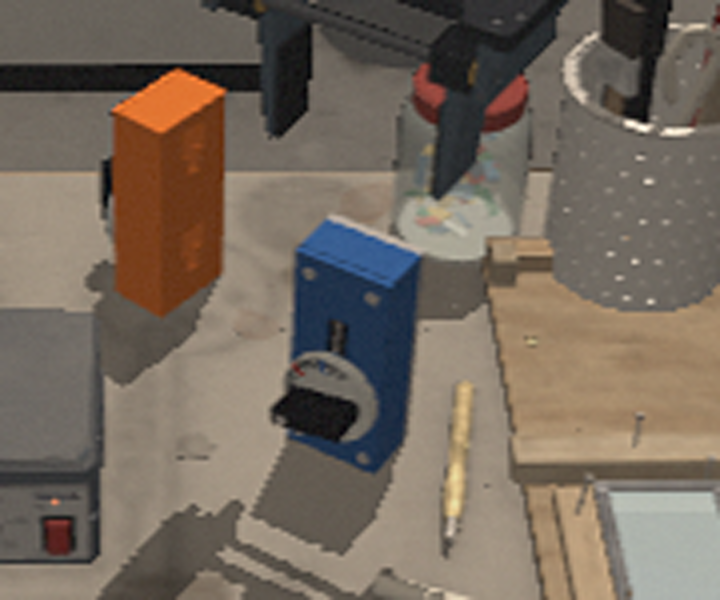

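View pics/t3.png

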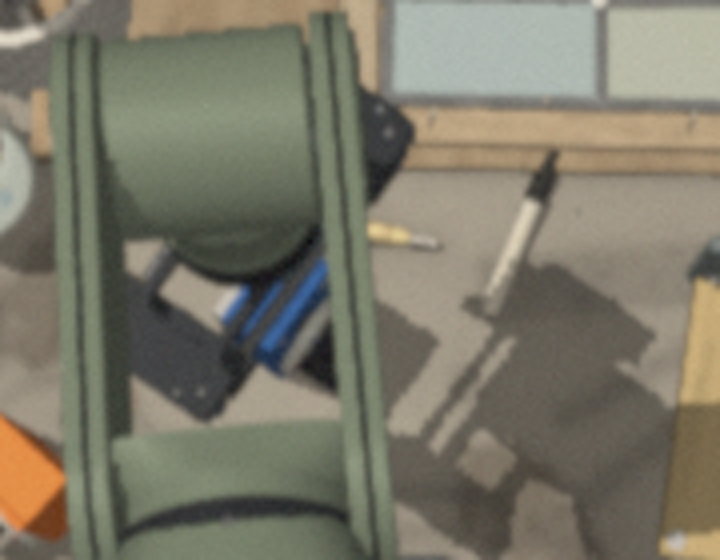

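Run:
```python
from h import *; from kin import *
s=state()
R=Ro.from_euler('xyz',s['ee_rot'],degrees=True)
p,R1=stand((579.7,78.5),55.7,18,-1,zg=103,back=7); R1=Ro.from_matrix(R1)
pre=p-130*R1.as_matrix()[:,2]
v=(R.inv()*R1).as_rotvec(degrees=True); a=np.linalg.norm(v)
for lab,vv in(("+",v),("-",-v/a*(360-a))):
  for t in np.linspace(0,1,9):
    q=s['ee_pos']*(1-t)+pre*t; q[2]+=200*t*(1-t)
    Rt=(R*Ro.from_rotvec(vv*t,degrees=True)).as_matrix()
    print(lab,t.round(2),ik(q,Rt),q.round(),Rt[:,2].round(2),(q-320*Rt[:,2]).round())
```

```text
+ 0.0 [   7.7   19.5   89.3   -0.    70.8 -138. ] [581.  79. 204.] [ 0.01  0.   -1.  ] [579.  78. 524.]
+ 0.12 [  10.9   13.1   97.8   -9.    58.4 -149.1] [573.  67. 218.] [ 0.21 -0.1  -0.97] [505.  97. 529.]
+ 0.25 [  12.2    6.9  108.2  -17.6   42.6 -159.9] [565.  55. 225.] [ 0.43 -0.12 -0.9 ] [428.  93. 512.]
+ 0.38 [  10.     2.1  119.3  -24.9   23.3 -172.7] [557.  44. 226.] [ 0.62 -0.06 -0.78] [359.  63. 477.]
+ 0.5 [  2.1   0.4 129.5  67.4   2.3  72. ] [549.  32. 221.] [ 0.76  0.06 -0.65] [307.  11. 429.]
+ 0.62 [-11.4   4.1 136.8 122.9  28.3 -11.9] [540.  20. 209.] [ 0.82  0.24 -0.52] [278. -56. 376.]
+ 0.75 [-25.5  13.1 138.6 110.5  52.2 -33.7] [532.   9. 192.] [ 0.8   0.44 -0.41] [ 276. -132.  322.]
+ 0.88 [-34.3  23.2 134.5  95.   66.7 -52.4] [524.  -3. 168.] [ 0.7   0.63 -0.33] [ 300. -205.  275.]
+ 1.0 [-37.7  31.3 126.6  79.9  74.6 -67. ] [516. -15. 137.] [ 0.54  0.79 -0.31] [ 345. -266.  236.]
- 0.0 [   7.7   19.5   89.3   -0.    70.8 -138. ] [581.  79. 204.] [ 0.01  0.   -1.  ] [579.  78. 524.]
- 0.12 [   1.5   23.    83.2    9.3   83.  -127.8] [573.  67. 218.] [-0.16  0.16 -0.97] [624.  17. 530.]
- 0.25 [  -5.    25.9   80.8   18.9   91.  -116.3] [565.  55. 225.] [-0.26  0.35 -0.9 ] [648. -56. 513.]
- 0.38 [ -11.5   28.    82.4   28.8   94.8 -104.5] [557.  44. 226.] [-0.28  0.55 -0.79] [ 646. -132.  478.]
- 0.5 [-17.9  29.3  87.5  38.6  94.9 -93.6] [549.  32. 221.] [-0.21  0.72 -0.66] [ 617. -199.  431.]
- 0.62 [-24.   29.9  95.4  48.1  92.1 -84.1] [540.  20. 209.] [-0.08  0.85 -0.52] [ 565. -251.  377.]
- 0.75 [-29.5  30.1 105.1  57.6  87.2 -76.5] [532.   9. 192.] [ 0.12  0.9  -0.41] [ 496. -281.  323.]
- 0.88 [-34.3  30.5 115.7  67.8  81.1 -70.7] [524.  -3. 168.] [ 0.33  0.88 -0.34] [ 419. -285.  275.]
- 1.0 [-37.7  31.3 126.6  79.9  74.6 -67. ] [516. -15. 137.] [ 0.54  0.79 -0.31] [ 345. -266.  236.]
```

```bash
cat > plan.py <<'E'
from h import *; from kin import *
def rows(p0,R0,p1,vv,n,bump,grip):
    # constant rotvec/row; report shifts in tool axes at row start
    R=R0; p=np.array(p0,float); out=[]; w=np.round(np.array(vv)/n,1)
    for i in range(1,n+1):
        t=i/n; tgt=p0*(1-t)+p1*t; tgt[2]+=bump*4*t*(1-t)
        sh=np.round(R.inv().apply(tgt-p)); p=p+R.apply(sh); R=R*Ro.from_rotvec(w,degrees=True)
        out.append([grip]+[int(x) for x in sh]+[float(x) for x in w])
    for k in range(0,n,5): print(str(out[k:k+5]).replace(' ',''))
    return p,R
E
python3 - <<'E'
from plan import *
s=state(); R=Ro.from_euler('xyz',s['ee_rot'],degrees=True)
p,R1=stand((579.7,78.5),55.7,18,-1,zg=103,back=7); R1=Ro.from_matrix(R1); pre=p-130*R1.as_matrix()[:,2]
v=(R.inv()*R1).as_rotvec(degrees=True); a=np.linalg.norm(v); v=-v/a*(360-a)
pe,Re=rows(s['ee_pos'],R,pre,v,18,50,0); print(pe-pre,(Re.inv()*R1).as_rotvec(degrees=True))
E
```

```text
[[0,6,0,-7,-5.9,0.0,8.1],[0,7,0,-5,-5.9,0.0,8.1],[0,6,-1,-5,-5.9,0.0,8.1],[0,6,-2,-3,-5.9,0.0,8.1],[0,5,-2,-3,-5.9,0.0,8.1]]
[[0,5,-4,-1,-5.9,0.0,8.1],[0,4,-4,-1,-5.9,0.0,8.1],[0,3,-6,-1,-5.9,0.0,8.1],[0,2,-7,0,-5.9,0.0,8.1],[0,0,-8,0,-5.9,0.0,8.1]]
[[0,-1,-8,0,-5.9,0.0,8.1],[0,-4,-9,-1,-5.9,0.0,8.1],[0,-5,-8,0,-5.9,0.0,8.1],[0,-8,-8,-1,-5.9,0.0,8.1],[0,-10,-7,-2,-5.9,0.0,8.1]]
[[0,-12,-7,-1,-5.9,0.0,8.1],[0,-13,-4,-2,-5.9,0.0,8.1],[0,-15,-2,-1,-5.9,0.0,8.1]]
[0.48103971 0.22065827 0.3166851 ] [ 0.28067429 -0.35868443 -0.04512572]
```

```bash
python3 -m creep '[[0,6,0,-7,-5.9,0,8.1],[0,7,0,-5,-5.9,0,8.1],[0,6,-1,-5,-5.9,0,8.1],[0,6,-2,-3,-5.9,0,8.1],[0,5,-2,-3,-5.9,0,8.1]]'; python3 -m creep '[[0,5,-4,-1,-5.9,0,8.1],[0,4,-4,-1,-5.9,0,8.1],[0,3,-6,-1,-5.9,0,8.1],[0,2,-7,0,-5.9,0,8.1],[0,0,-8,0,-5.9,0,8.1]]'; python3 -c "
from h import *;st()"
```

```text
time_s: 8.32
ee_pos: [561.5, 52.3, 222.0]
ee_rot: [152.5, -10.1, -163.5]
force: [-0.1, 0.2, 0.2]
gripper_width: 91.2
time_s: 8.95
ee_pos: [543.2, 26.2, 211.8]
ee_rot: [135.6, -34.4, 161.6]
force: [-0.2, -0.2, -0.4]
gripper_width: 91.4
t 8.95 p [543.2  26.2 211.8] r [135.6 -34.4 161.6] F [-0.2 -0.2 -0.4] w 91.4
q [-22.85  30.63  90.94  41.94  94.61 -90.79]
```

```bash
python3 -m creep '[[0,-1,-8,0,-5.9,0,8.1],[0,-4,-9,-1,-5.9,0,8.1],[0,-5,-8,0,-5.9,0,8.1],[0,-8,-8,-1,-5.9,0,8.1],[0,-10,-7,-2,-5.9,0,8.1]]'; python3 -m creep '[[0,-12,-7,-1,-5.9,0,8.1],[0,-13,-4,-2,-5.9,0,8.1],[0,-15,-2,-1,-5.9,0,8.1]]'
python3 - <<'E'
from h import *; from kin import *
s=st()
snap('side','s4',(280,140,460,290),4);snap('top','t4',(220,140,400,280),4)
R=Ro.from_euler('xyz',s['ee_rot'],degrees=True)
p,R1=stand((579.7,78.5),55.7,18,-1,zg=103,back=7);print((R.inv()*Ro.from_matrix(R1)).as_rotvec(degrees=True),R.inv().apply(p-s['ee_pos']))
E
```

```text
time_s: 9.57
ee_pos: [525.0, 0.0, 172.2]
ee_rot: [140.9, -63.0, 116.0]
force: [0.3, -1.3, -0.6]
gripper_width: 91.0
time_s: 9.95
ee_pos: [513.9, -14.8, 133.7]
ee_rot: [-178.1, -72.0, 53.3]
force: [1.1, -0.9, -0.2]
gripper_width: 91.5
t 9.95 p [513.9 -14.8 133.7] r [-178.1  -72.    53.3] F [ 1.1 -0.9 -0.2] w 91.5
q [-41.39  32.56 128.15  77.69  75.25 -69.55]
[ 0.39571788 -0.04109076 -0.73923141] [  3.86906193   0.82439289 130.25322791]
```

View pics/s4_full.png

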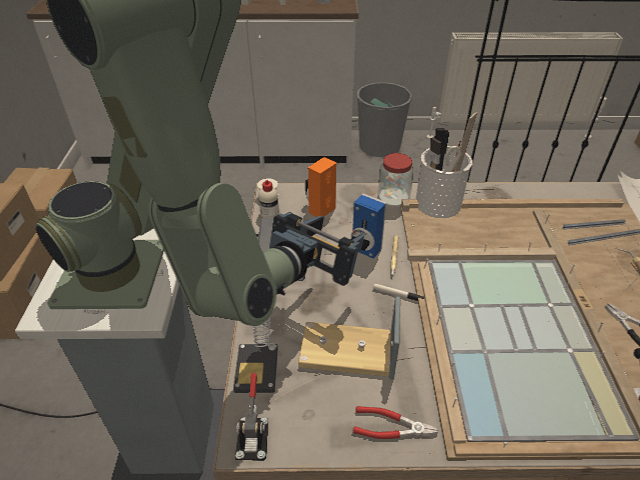

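View pics/t4.png

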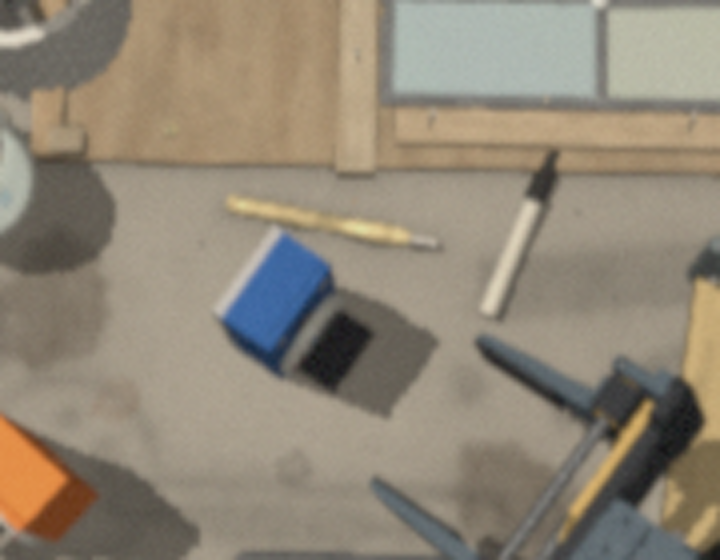

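Run:
```python
from h import *
a,b,c=[onz("top",cr((220,140),4,u),140) for u in ((275,227),(216,313),(333,268))]
d=b-a; n=np.array([d[1],-d[0]])/np.linalg.norm(d); print(a,b,c,np.linalg.norm(d),n,np.degrees(np.arctan2(n[1],n[0])))
print((a+b)/2+20*n,(a+b)/2-20*n)
```

```text
[615.01644808  76.48377541] [565.58661112 108.20267423] [592.43636658  43.35736843] 58.73157008133357 [0.54006557 0.84162294] 57.31189747890943
[601.10284098 109.17568372] [579.50021822  75.51076592]
```

```bash
python3 -m creep '[[0,2,0,40,0.4,0,-0.7],[0,2,1,40,0,0,0],[0,0,0,35,0,0,0],[0,0,0,15,0,0,0],[0,0,0,0,0,0,0]]'
python3 - <<'E'
from h import *; from kin import *
s=st()
snap('side','s5',(280,140,460,290),4);snap('top','t5',(220,140,400,280),4)
R=Ro.from_euler('xyz',s['ee_rot'],degrees=True)
p,R1=stand((579.7,78.5),55.7,18,-1,zg=103,back=7);print((R.inv()*Ro.from_matrix(R1)).as_rotvec(degrees=True),R.inv().apply(p-s['ee_pos']))
E
```

```text
time_s: 10.68
ee_pos: [585.9, 89.0, 99.2]
ee_rot: [178.8, -72.1, 57.3]
force: [0.2, 0.4, 0.2]
gripper_width: 91.0
t 10.68 p [585.9  89.   99.2] r [178.8 -72.1  57.3] F [0.2 0.4 0.2] w 91.0
q [-24.85  37.28 127.49  93.93  70.4  -74.4 ]
[-0.33187269 -0.13808601  0.48206785] [-2.31691861  0.78815242 -0.55289804]
```

View pics/s5.png

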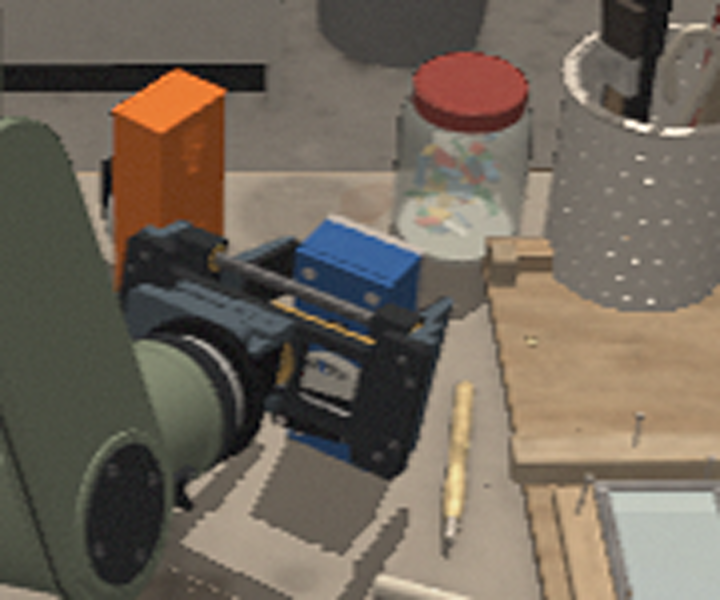

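View pics/t5.png

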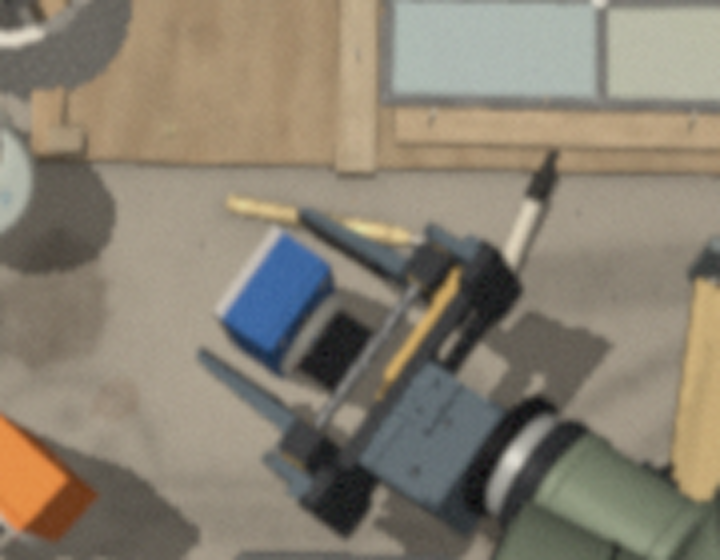

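```bash
python3 -m creep '[[1,0,0,0,0,0,0],[1,0,0,0,0,0,0],[1,0,0,0,0,0,0],[1,0,0,0,0,0,0]]' 60;python3 - <<'E'
from h import *; from kin import *
s=st()
snap('side','s6',(280,140,460,290),4);snap('top','t6',(220,140,400,280),4)
E
```

```text
time_s: 11.28
ee_pos: [586.0, 87.7, 99.7]
ee_rot: [178.9, -72.1, 57.0]
force: [-1.3, -2.3, 2.3]
gripper_width: 59.8
t 11.28 p [586.   87.7  99.7] r [178.9 -72.1  57. ] F [-1.3 -2.3  2.3] w 59.8
q [-24.98  37.23 127.55  94.02  70.39 -74.39]
```

View pics/t6.png

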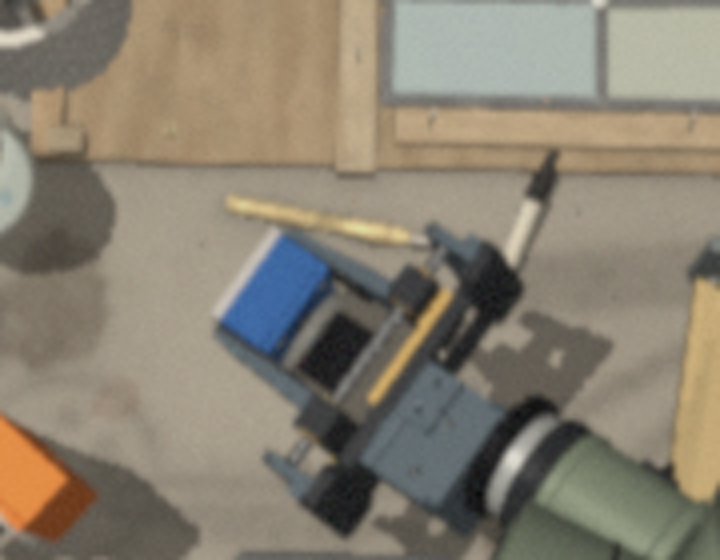

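```bash
python3 -m creep '[[1,15,0,-5,0,0,0],[1,15,0,-5,0,0,0],[1,30,0,-10,0,0,0],[1,40,0,-13,0,0,0]]'
cat > fin.py <<'E'
from plan import *
Rg=Ro.from_euler('xyz',[178.9,-72.1,57.0],degrees=True).as_matrix(); pg=np.array([586.0,87.7,99.7]); H=np.array([579.7,78.5,70.])
Hy=-Rg[:,1]; Hy[2]=0; Hy/=np.linalg.norm(Hy); Hz=np.array([0,0,1.]); Hd0=np.c_[np.cross(Hy,Hz),Hy,Hz]
T_R=Hd0.T@Rg; T_p=Hd0.T@(pg-H)   # tool in head frame
def jigR(yaw=-7.3):
    j=np.radians(yaw); return np.c_[[0,0,-1],[-np.sin(j),np.cos(j),0],[np.cos(j),np.sin(j),0]]
E
python3 - <<'E'
from fin import *
s=st(); R=Ro.from_euler('xyz',s['ee_rot'],degrees=True)
Hd1=jigR(); c=np.array([499.8,-212.3,150])
R1=Hd1@T_R; p1=c+Hd1@T_p; print(T_p,p1,Ro.from_matrix(R1).as_euler('xyz',degrees=True))
v=(R.inv()*Ro.from_matrix(R1)).as_rotvec(degrees=True); print(v,np.linalg.norm(v))
n=14
for t in np.linspace(0,1,8):
    q=s['ee_pos']*(1-t)+p1*t; q[2]+=60*4*t*(1-t); print(ik(q,(R*Ro.from_rotvec(v*t,degrees=True)).as_matrix()))
pe,Re=rows(s['ee_pos'],R,p1,v,n,60,1); print(pe-p1,(Re.inv()*Ro.from_matrix(R1)).as_rotvec(degrees=True))
E
```

```text
time_s: 11.88
ee_pos: [583.8, 88.0, 202.9]
ee_rot: [179.7, -71.9, 56.3]
force: [0.5, -0.7, -4.0]
gripper_width: 59.7
t 11.88 p [583.8  88.  202.9] r [179.7 -71.9  56.3] F [ 0.5 -0.7 -4. ] w 59.7
q [-25.01  24.8  124.1   87.95  69.92 -57.21]
[11.15012121 -0.06926106 29.7       ] [ 529.25046432 -216.14251854  138.84987879] [180.          17.89691169  -6.96192653]
[-31.350373   -79.83082537  61.78448429] 105.70302297601637
[-21.6  24.2 122.7  90.   68.2 -54.9]
[-23.3  16.1 118.6  76.8  59.5 -30. ]
[-23.5  11.8 112.7  59.2  55.8  -3.8]
[-22.7  10.9 106.2  41.2  57.3  20.3]
[-21.5  12.8  99.8  25.8  62.3  40.2]
[-20.5  16.9  94.   13.4  69.1  55.7]
[-19.9  22.8  88.7   3.8  76.4  67.9]
[-20.   30.2  83.8  -4.   83.4  78. ]
[[1,4,9,-23,-2.2,-5.7,4.4],[1,1,10,-22,-2.2,-5.7,4.4],[1,-3,10,-20,-2.2,-5.7,4.4],[1,-5,12,-18,-2.2,-5.7,4.4],[1,-9,14,-15,-2.2,-5.7,4.4]]
[[1,-10,15,-12,-2.2,-5.7,4.4],[1,-11,18,-8,-2.2,-5.7,4.4],[1,-12,19,-5,-2.2,-5.7,4.4],[1,-12,20,0,-2.2,-5.7,4.4],[1,-10,22,4,-2.2,-5.7,4.4]]
[[1,-9,23,8,-2.2,-5.7,4.4],[1,-6,23,12,-2.2,-5.7,4.4],[1,-3,24,16,-2.2,-5.7,4.4],[1,2,23,19,-2.2,-5.7,4.4]]
[ 0.43708353 -0.11779952  0.13454008] [-0.24534876  0.06216445  0.45843602]
```

```bash
python3 -m creep '[[1,4,9,-23,-2.2,-5.7,4.4],[1,1,10,-22,-2.2,-5.7,4.4],[1,-3,10,-20,-2.2,-5.7,4.4],[1,-5,12,-18,-2.2,-5.7,4.4],[1,-9,14,-15,-2.2,-5.7,4.4]]'; python3 -m creep '[[1,-10,15,-12,-2.2,-5.7,4.4],[1,-11,18,-8,-2.2,-5.7,4.4],[1,-12,19,-5,-2.2,-5.7,4.4],[1,-12,20,0,-2.2,-5.7,4.4],[1,-10,22,4,-2.2,-5.7,4.4]]'; python3 -m creep '[[1,-9,23,8,-2.2,-5.7,4.4],[1,-6,23,12,-2.2,-5.7,4.4],[1,-3,24,16,-2.2,-5.7,4.4],[1,2,23,19,-2.2,-5.7,4.4],[1,0,0,0,0,0,0]]'
python3 - <<'E'
from fin import *
s=st(); R=Ro.from_euler('xyz',s['ee_rot'],degrees=True)
R1=jigR()@T_R; print((R.inv()*Ro.from_matrix(R1)).as_rotvec(degrees=True))
Hd=R.as_matrix()@T_R.T; print("head c",s['ee_pos']-Hd@T_p, "z axis",Hd[:,2],"x axis",Hd[:,0])
snap('side','s7',(270,240,450,375),4);snap('top','t7',(340,180,500,300),5)
E
```

```text
time_s: 12.5
ee_pos: [563.1, -21.5, 235.5]
ee_rot: [-164.3, -39.6, 24.6]
force: [-0.7, 0.7, -4.3]
gripper_width: 59.7
time_s: 13.12
ee_pos: [544.8, -129.7, 206.3]
ee_rot: [-169.1, -6.6, 8.6]
force: [0.0, 0.1, -4.8]
gripper_width: 59.6
time_s: 13.75
ee_pos: [530.4, -215.9, 135.9]
ee_rot: [-179.3, 18.0, -6.4]
force: [-0.8, 0.4, -4.8]
gripper_width: 59.9
t 13.75 p [ 530.4 -215.9  135.9] r [-179.3   18.    -6.4] F [-0.8  0.4 -4.8] w 59.9
q [-21.05  30.84  83.25  -3.86  83.52  76.47]
[-0.48780668  0.09293825  0.55480484]
head c [ 500.94715591 -212.34569607  147.14204045] z axis [ 0.99271101 -0.1205078  -0.00165085] x axis [-3.04329325e-04  1.11912855e-02 -9.99937329e-01]
```

View pics/s7_full.png

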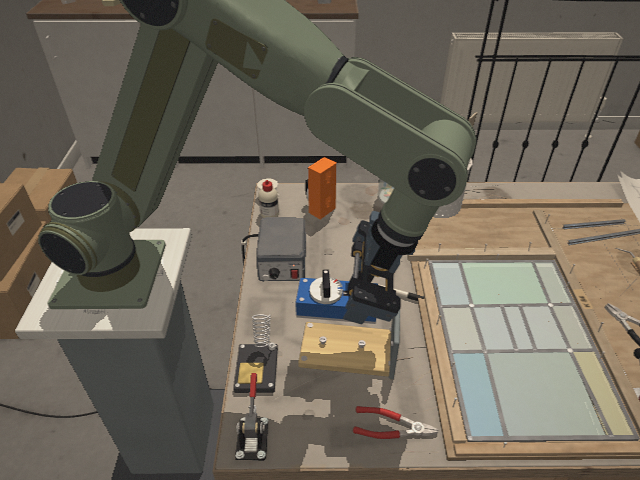

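View pics/t7.png

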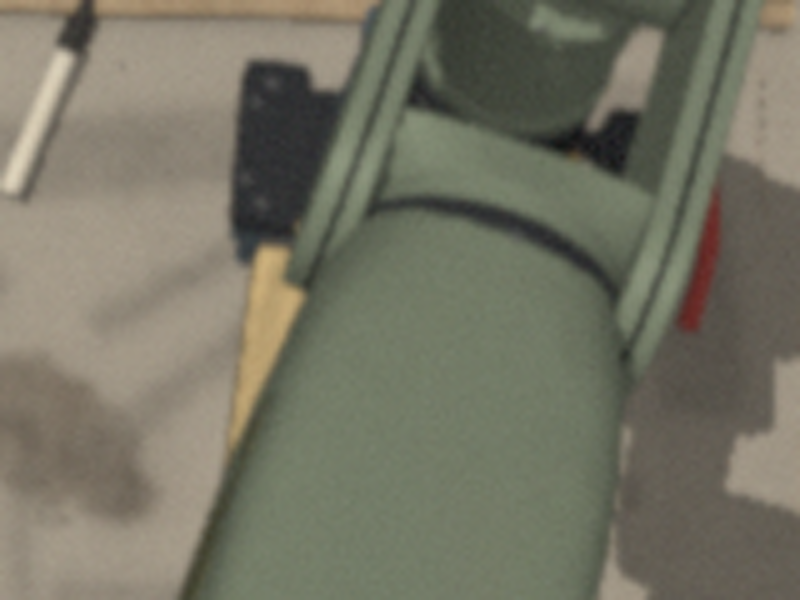

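```bash
python3 -m creep '[[1,0,0,0,-0.5,0,0.5],[1,0,0,0,0,0,0]]'
python3 - <<'E'
from fin import *
s=st(); R=Ro.from_euler('xyz',s['ee_rot'],degrees=True)
Hd=R.as_matrix()@T_R.T; c=s['ee_pos']-Hd@T_p; print("head c",c,Hd.round(3))
snap('side','s8',(280,260,420,365),5)
im=cv2.imread('pics/s8.png')
def dr(X,col):
    u=proj('side',X)[0]; U=((u+.5-[280,260])*5-.5); cv2.circle(im,tuple(np.int32(U.round())),3,col,-1); return U
for x in(-20,20):
    for y in(-30,30):
        for z in (-70,70): print(x,y,z,dr(c+Hd@[x,y,z],(0,255,255)).round())
dr(c+Hd@[-28,0,-20],(255,0,255))
cv2.imwrite('pics/s8o.png',im)
E
```

```text
time_s: 14.1
ee_pos: [530.9, -215.9, 141.2]
ee_rot: [179.9, 17.5, -7.0]
force: [0.4, -0.5, -3.6]
gripper_width: 60.2
t 14.1 p [ 530.9 -215.9  141.2] r [179.9  17.5  -7. ] F [ 0.4 -0.5 -3.6] w 60.2
q [-20.78  30.31  83.26  -4.29  83.44  77.28]
head c [ 501.38694298 -212.00967621  152.16992266] [[ 0.007  0.126  0.992]
 [-0.003  0.992 -0.126]
 [-1.    -0.002  0.007]]
-20 -30 -70 [ 74. 195.]
-20 -30 70 [485. 230.]
-20 30 -70 [101.  70.]
-20 30 70 [493. 102.]
20 -30 -70 [ 79. 271.]
20 -30 70 [478. 306.]
20 30 -70 [105. 146.]
20 30 70 [486. 178.]
```

View pics/s8o.png

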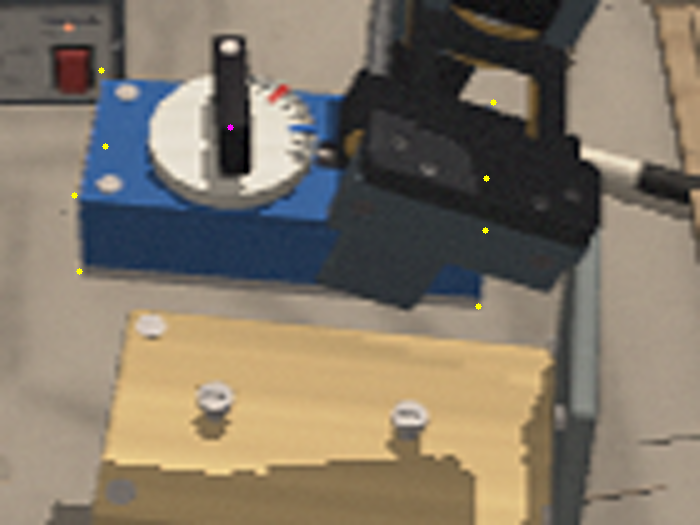

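View pics/s8.png

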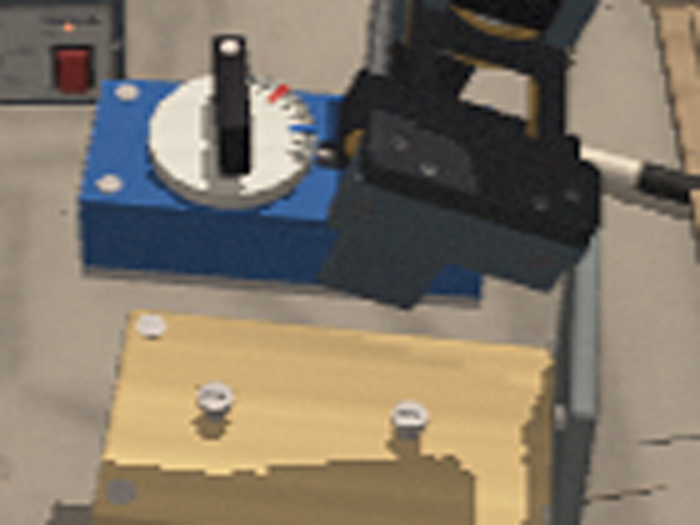

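Run:
```python
import cv2
a=cv2.imread("pics/s8_full.png")
cv2.imwrite("pics/z8.png",cv2.resize(a[272:325,290:380],None,fx=8,fy=8,interpolation=cv2.INTER_CUBIC))
```

```text
(no output)
```

View pics/z8.png

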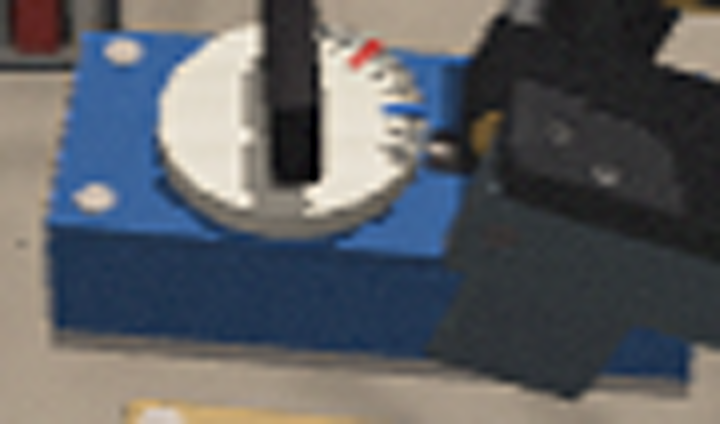

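```bash
cat > fitp.py <<'E'
from fin import *
from scipy.optimize import least_squares
def fit(c,Hd,obs,edge=[],sp=2.5,sr=1.5,spx=.4,bias=(0,0),cam_='side'):
    # obs: list of (local pt, pixel); edge: (localA, localB, pixel) point on line
    def f(x):
        cc=c+x[:3]; H=Hd@Ro.from_rotvec(x[3:],degrees=True).as_matrix(); r=[]
        for l,u in obs: r+=list((proj(cam_,cc+H@np.array(l,float))[0]+bias-u)/spx)
        for a,b,u in edge:
            A,B=proj(cam_,np.array([cc+H@np.array(a,float),cc+H@np.array(b,float)]))+bias; d=(B-A)/np.linalg.norm(B-A); w=np.array(u)-A; r.append((d[0]*w[1]-d[1]*w[0])/spx)
        return np.r_[r,x[:3]/sp,x[3:]/sr]
    s=least_squares(f,np.zeros(6)); x=s.x; H=Hd@Ro.from_rotvec(x[3:],degrees=True).as_matrix()
    print("dx",x[:3].round(2),"rot(head xyz)",x[3:].round(2),"c",(c+x[:3]).round(1),"zaxis",H[:,2].round(4),"yaw",np.degrees(np.arctan2(H[1,2],H[0,2])).round(2),"pitchup",np.degrees(np.arcsin(H[2,2])).round(2),"roll",np.degrees(np.arcsin(H[2,1])).round(2),"res",f(x)[:-6].round(1)); return c+x[:3],H
E
python3 - <<'E'
from fitp import *
# jig bias: project model jig in side view with my jig estimate
q=lambda U:cr((290,272),8,U)
s=state(); R=Ro.from_euler('xyz',s['ee_rot'],degrees=True); Hd=R.as_matrix()@T_R.T; c=s['ee_pos']-Hd@T_p
obs=[((-20,-30,-70),q((50,228))),((-20,30,-70),q((85,33))),((20,-30,-70),q((52,345))),((20,-30,70),q((690,392)))]
fit(c,Hd,obs,[((-20,-30,-70),(-20,-30,70),q((445,258)))])
fit(c,Hd,obs,[((-20,-30,-70),(-20,-30,70),q((445,258)))],sp=5,sr=3)
# jig screws in side, using estimates
for n,p in (('N',(475.1,-209,30.5)),('F',(549.4,-218.7,30.5))): print(n,proj('side',p),{'N':cr((280,280),5,(214,294)),'F':cr((280,280),5,(409,314))}[n])
E
```

```text
dx [ 0.98  0.59 -2.51] rot(head xyz) [-1.25  0.02  0.03] c [ 502.4 -211.5  149.5] zaxis [ 0.9945 -0.1045  0.0063] yaw -6.0 pitchup 0.36 roll -0.1 res [-1.  -0.  -0.5 -1.8  0.7  1.3  0.6  1.   0.7]
dx [ 0.94  2.68 -4.95] rot(head xyz) [-1.53  0.33 -0.  ] c [ 502.4 -209.4  147.1] zaxis [ 9.95e-01 -9.97e-02  8.00e-04] yaw -5.72 pitchup 0.05 roll -0.14 res [-0.6  0.  -0.5 -1.5  0.9  1.3  0.1  0.8  0.7]
N [[322.12751538 338.11974823]] [322.4 338.4]
F [[361.0262556  341.98294374]] [361.4 342.4]
```

```bash
cat > go.py <<'E'
from fitp import *
def goto(c,Hd,ct,yaw_t,s):
    """head pose now (c,Hd) rigid with tool; want centre ct, level, yaw_t. print tool shift & turn"""
    R=Ro.from_euler('xyz',s['ee_rot'],degrees=True).as_matrix(); p=s['ee_pos']
    H1=jigR(yaw_t); A=H1@Hd.T; R1=A@R; p1=np.array(ct)+A@(p-c)
    print("shift",(R.T@(p1-p)).round(1),"turn",Ro.from_matrix(R.T@R1).as_rotvec(degrees=True).round(2)); return p1,R1
E
python3 - <<'E'
from go import *
q=lambda U:cr((290,272),8,U)
s=state(); R=Ro.from_euler('xyz',s['ee_rot'],degrees=True); Hd=R.as_matrix()@T_R.T; c=s['ee_pos']-Hd@T_p
obs=[((-20,-30,-70),q((50,228))),((-20,30,-70),q((85,33))),((20,-30,-70),q((52,345))),((20,-30,70),q((690,392)))]
c,H=fit(c,Hd,obs,[((-20,-30,-70),(-20,-30,70),q((445,258)))])
goto(c,H,(499.8,-212.3,62),-7.3,s)
E
```

```text
dx [ 0.98  0.59 -2.51] rot(head xyz) [-1.25  0.02  0.03] c [ 502.4 -211.5  149.5] zaxis [ 0.9945 -0.1045  0.0063] yaw -6.0 pitchup 0.36 roll -0.1 res [-1.  -0.  -0.5 -1.8  0.7  1.3  0.6  1.   0.7]
shift [23.9  1.6 84.4] turn [ 0.49 -0.36  1.21]
```

```bash
python3 -m creep '[[1,8,1,28,0.5,-0.3,1.2],[1,8,0.6,28,0,0,0],[1,8,0,28,0,0,0],[1,0,0,0,0,0,0]]'
python3 - <<'E'
from fin import *
import kin
s=st()
snap('side','s9',(280,260,420,365),5)
a=cv2.imread("pics/s9_full.png")
cv2.imwrite("pics/z9.png",cv2.resize(a[295:360,290:390],None,fx=8,fy=8,interpolation=cv2.INTER_CUBIC))
snap('top','t9',(340,180,500,300),5)
E
```

```text
time_s: 14.65
ee_pos: [526.3, -216.9, 51.4]
ee_rot: [-179.9, 18.2, -8.2]
force: [0.4, -0.7, -3.5]
gripper_width: 59.7
t 14.65 p [ 526.3 -216.9   51.4] r [-179.9   18.2   -8.2] F [ 0.4 -0.7 -3.5] w 59.7
q [-21.22  35.05  89.01  -4.13  73.73  78.79]
```

View pics/z9.png

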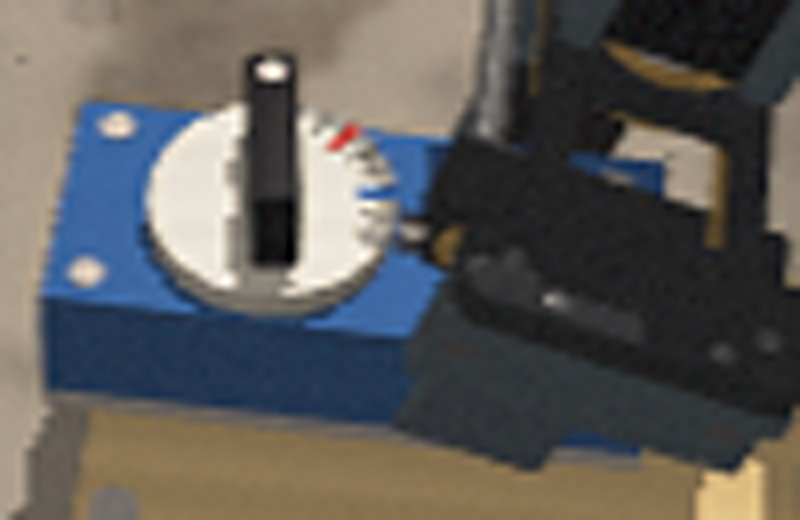

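View pics/s9.png

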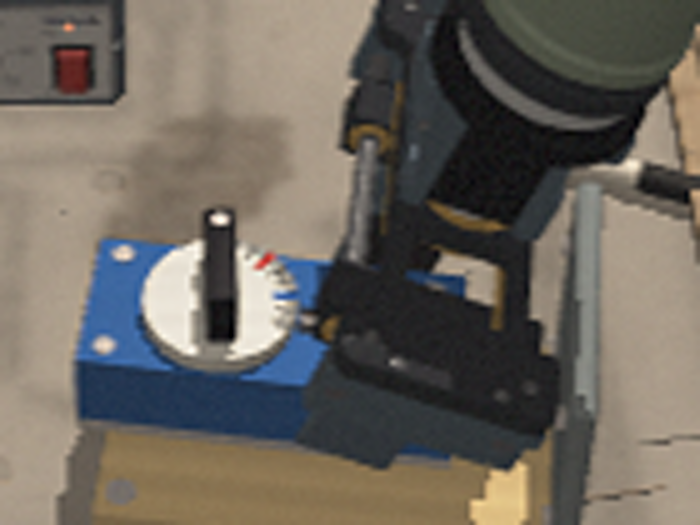

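View pics/t9.png

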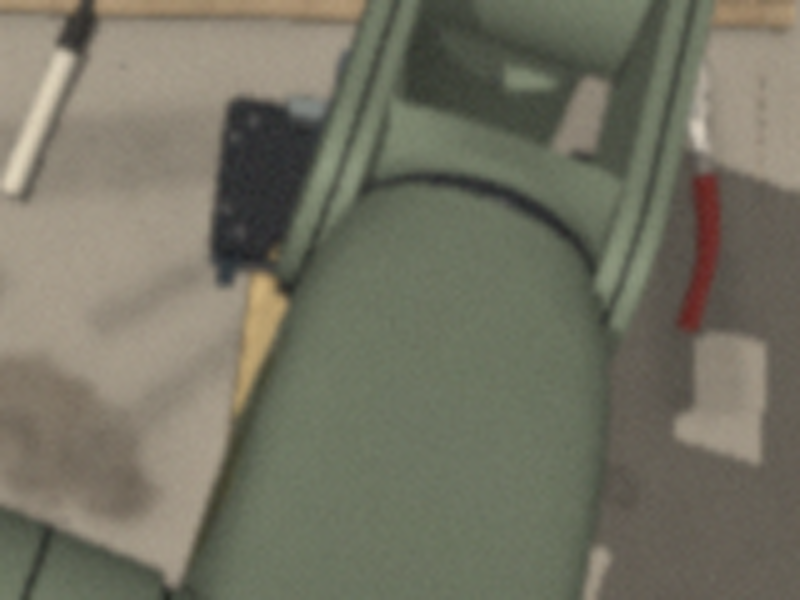

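Run:
```python
from go import *
q=lambda U:cr((290,295),8,U)
s=state(); R=Ro.from_euler('xyz',s['ee_rot'],degrees=True); Hd=R.as_matrix()@T_R.T; c=s['ee_pos']-Hd@T_p; print(c)
obs=[((-20,-30,-70),q((44,295))),((-20,30,-70),q((82,103))),((20,-30,-70),q((47,397))),((20,-30,70),q((640,464))),((-20,30,70),q((664,163)))]
for sp,sr in((2.5,1.5),(5,3)):
    c2,H=fit(c,Hd,obs,[((-20,-30,-70),(-20,-30,70),q((405,337)))],sp=sp,sr=sr,bias=(.35,.35))
    goto(c2,H,(499.8,-212.3,c2[2]),-7.3,s)
```

```text
[ 499.05764839 -213.18053027   64.84472114]
dx [-1.72  1.54 -4.07] rot(head xyz) [-1.08  0.85 -0.32] c [ 497.3 -211.6   60.8] zaxis [ 0.9914 -0.1304 -0.0141] yaw -7.49 pitchup -0.81 roll -0.34 res [-1.   0.2  0.1 -1.8 -0.8  1.9  0.4  1.5  1.5 -1.4  0.6]
shift [ 2.4  0.2 -1.2] turn [ 0.27  0.8  -0.29]
dx [-1.71  4.69 -8.12] rot(head xyz) [-1.4   1.27 -0.34] c [ 497.3 -208.5   56.7] zaxis [ 0.9919 -0.1249 -0.0214] yaw -7.17 pitchup -1.23 roll -0.35 res [-0.3  0.2  0.2 -1.5 -0.5  1.7 -0.2  1.2  0.8 -1.1  0.6]
shift [ 2.7  3.5 -1.5] turn [0.4  1.22 0.01]
```

```bash
python3 -m creep '[[1,2,0,0,0,0.8,0],[1,1,0,3,0,0,0],[1,1,0,3,0,0,0],[1,1,0,3,0,0,0],[1,0,0,0,0,0,0]]'; python3 -c "
from h import *
st();snap('side','s10')
a=cv2.imread('pics/s10_full.png')
cv2.imwrite('pics/z10.png',cv2.resize(a[295:360,290:390],None,fx=8,fy=8,interpolation=cv2.INTER_CUBIC))"
```

```text
time_s: 15.38
ee_pos: [529.8, -217.7, 42.1]
ee_rot: [-180.0, 17.2, -8.2]
force: [-0.5, 0.4, -4.1]
gripper_width: 60.2
t 15.38 p [ 529.8 -217.7   42.1] r [-180.    17.2   -8.2] F [-0.5  0.4 -4.1] w 60.2
q [-21.26  35.35  89.71  -4.01  71.74  78.8 ]
```

View pics/z10.png

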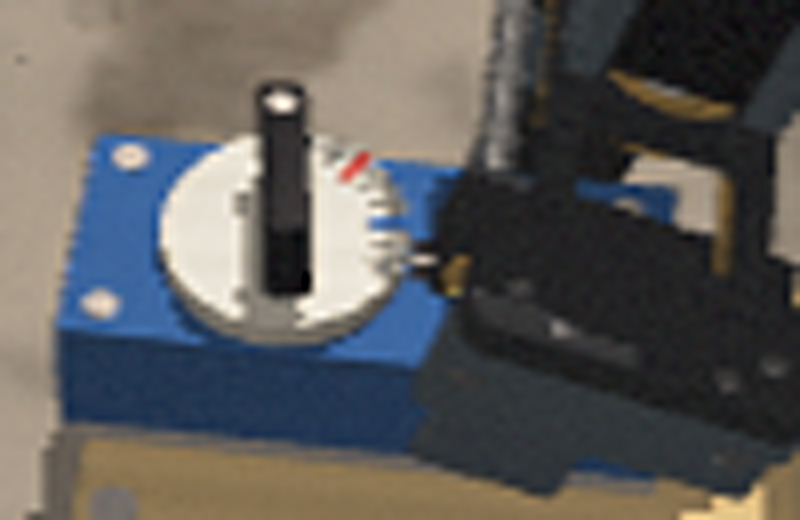

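Run:
```python
from go import *
q=lambda U:cr((290,295),8,U)
s=state(); R=Ro.from_euler('xyz',s['ee_rot'],degrees=True); Hd=R.as_matrix()@T_R.T; c=s['ee_pos']-Hd@T_p; print(c)
obs=[((-20,-30,-70),q((60,327))),((-20,30,-70),q((98,136))),((20,-30,-70),q((63,428))),((20,-30,70),q((657,491))),((-20,30,70),q((677,189)))]
for sp,sr in((2.5,1.5),(5,3)):
    c2,H=fit(c,Hd,obs,[((-20,-30,-70),(-20,-30,70),q((415,365)))],sp=sp,sr=sr,bias=(.35,.35))
    goto(c2,H,(499.8,-212.3,c2[2]),-7.3,s)
```

```text
[ 500.37325239 -213.22272194   53.04530787]
dx [ 0.64  1.1  -2.7 ] rot(head xyz) [-1.03  0.63 -0.55] c [ 501.  -212.1   50.3] zaxis [ 0.9913 -0.1313  0.0017] yaw -7.55 pitchup 0.1 roll -0.55 res [-0.9  0.2 -0.1 -1.9  0.   1.9 -0.3  1.1  1.2 -1.   0.5]
shift [-1.1  0.1  0.4] turn [ 0.45 -0.1  -0.4 ]
dx [ 0.68  3.22 -5.5 ] rot(head xyz) [-1.35  1.04 -0.69] c [ 501.1 -210.    47.5] zaxis [ 0.992  -0.1258 -0.0055] yaw -7.23 pitchup -0.32 roll -0.69 res [-0.3  0.2  0.  -1.6  0.2  1.8 -0.7  1.   0.7 -0.8  0.6]
shift [-0.9  2.4  0.2] turn [ 0.68  0.31 -0.13]
```

```bash
python3 -m creep '[[1,0,0,2,0,0,0],[1,0,0,2,0,0,0],[1,0,0,0,0,0,0]]'; python3 -m creep '[[1,0.6,0,2,0,0,0],[1,0,0,0,0,0,0]]'
```

```text
time_s: 15.8
ee_pos: [528.6, -217.6, 38.5]
ee_rot: [-180.0, 17.2, -8.2]
force: [-1.0, 0.1, -4.0]
gripper_width: 59.8
time_s: 16.05
ee_pos: [528.8, -217.5, 36.5]
ee_rot: [-180.0, 17.1, -8.2]
force: [0.6, 0.2, -4.3]
gripper_width: 60.1
```

```bash
python3 -m creep '[[1,0.6,0,2,0,0,0],[1,0,0,0,0,0,0]]'; python3 -m creep '[[1,0.6,0,2,0,0,0],[1,0,0,0,0,0,0]]';python3 -m creep '[[1,0.3,0,1,0,0,0],[1,0,0,0,0,0,0]]'
```

```text
time_s: 16.3
ee_pos: [528.8, -217.6, 34.3]
ee_rot: [-180.0, 17.1, -8.2]
force: [-0.2, 0.3, -4.2]
gripper_width: 59.8
time_s: 16.55
ee_pos: [528.8, -217.5, 32.2]
ee_rot: [-180.0, 17.1, -8.2]
force: [1.0, 1.2, -4.6]
gripper_width: 59.3
time_s: 16.8
ee_pos: [528.8, -217.5, 31.3]
ee_rot: [-180.0, 17.1, -8.2]
force: [0.5, 0.6, -4.3]
gripper_width: 59.8
```

```bash
python3 -m creep '[[1,0.6,0,2,0,0,0],[1,0,0,0,0,0,0]]'; python3 -m creep '[[1,0.3,0,1,0,0,0],[1,0,0,0,0,0,0]]'; python3 -c "
from h import *
snap('side','s11')
a=cv2.imread('pics/s11_full.png')
cv2.imwrite('pics/z11.png',cv2.resize(a[295:370,285:395],None,fx=7,fy=7,interpolation=cv2.INTER_CUBIC))"
```

```text
time_s: 17.05
ee_pos: [528.7, -217.7, 29.1]
ee_rot: [180.0, 17.1, -8.2]
force: [0.6, 0.5, -5.0]
gripper_width: 59.7
time_s: 17.3
ee_pos: [528.7, -217.7, 28.1]
ee_rot: [180.0, 17.1, -8.2]
force: [-0.6, 0.3, -4.6]
gripper_width: 59.6
```

View pics/z11.png

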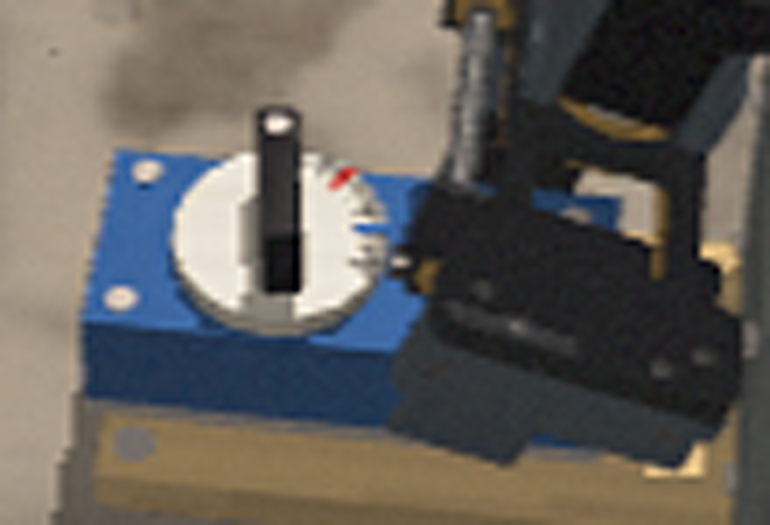

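```bash
python3 -m creep '[[1,0.3,0,1,0,0,0],[1,0,0,0,0,0,0]]'; python3 -m creep '[[1,0.3,0,1,0,0,0],[1,0,0,0,0,0,0]]'
```

```text
time_s: 17.6
ee_pos: [528.8, -217.8, 27.6]
ee_rot: [180.0, 17.1, -8.2]
force: [0.3, -0.1, -1.5]
gripper_width: 59.4
time_s: 17.85
ee_pos: [528.9, -217.8, 27.3]
ee_rot: [180.0, 17.1, -8.2]
force: [0.8, 0.2, 5.1]
gripper_width: 59.5
```

```bash
python3 -m creep '[[0,0,0,0,0,0,0],[0,0,0,0,0,0,0],[0,-3,0,-10,0,0,0],[0,-3,0,0,0,8.5,0],[0,-3,0,0,0,8.6,0]]'
python3 - <<'E'
from h import *
snap('side','s12')
a=cv2.imread('pics/s12_full.png')
cv2.imwrite('pics/z12.png',cv2.resize(a[290:370,285:395],None,fx=7,fy=7,interpolation=cv2.INTER_CUBIC))
s=st()
E
```

```text
time_s: 18.48
ee_pos: [524.1, -217.2, 38.8]
ee_rot: [179.9, -0.3, -8.2]
force: [0.3, -0.2, -0.5]
gripper_width: 91.0
t 18.52 p [ 517.5 -215.2   38.4] r [-180.    -0.    -8.3] F [-6.3 -0.1  0.3] w 91.5
q [-2.3780e+01  2.6590e+01  1.0496e+02  6.0000e-02  4.8430e+01  7.4440e+01]
```

View pics/z12.png

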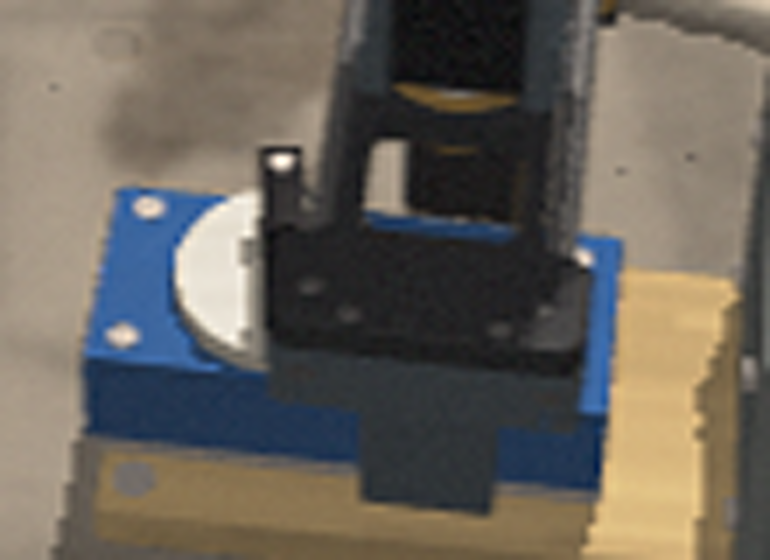

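Run:
```python
from go import *
q=lambda U:cr((285,290),7,U)
s=st(); c=np.array([500,-212.3,38.]); Hd=jigR(-7.3)
obs=[((-20,-30,-70),q((86,358))),((-20,30,-70),q((115,187))),((20,-30,-70),q((90,440))),((20,-30,70),q((597,496))),((-20,-30,70),q((605,413))),((-20,30,70),q((622,240)))]
x=least_squares(lambda x: np.concatenate([proj('side',c+[x[0],x[1],0]+jigR(x[2])@np.array(l,float))[0]+.35-u for l,u in obs]),[0,0,-7.3]); print(x.x,x.fun.round(1))
R=Ro.from_euler('xyz',s['ee_rot'],degrees=True)
cc=c+[x.x[0],x.x[1],0]; d=jigR(-7.3)[:,2]; t=cc+20*d; t[2]=28; print(cc,t, R.inv().apply(t-s['ee_pos']))
```

```text
t 18.52 p [ 517.5 -215.2   38.4] r [-180.    -0.    -8.3] F [-6.3 -0.1  0.3] w 91.5
q [-2.3780e+01  2.6590e+01  1.0496e+02  6.0000e-02  4.8430e+01  7.4440e+01]
[-0.51141079 -1.69680187 -7.89763453] [-0.8 -0.3  0.3 -0.8 -0.7  0.9  0.4  0.9  0.6 -0.1  0.2 -1. ]
[ 499.48858921 -213.99680187   38.        ] [ 519.32647806 -216.53809404   28.        ] [ 1.95816571  1.03751526 10.40604662]
```

```bash
python3 -m creep '[[0,2,0.5,10,0,0,-0.9],[0,0,0,0,0,0,0],[1,0,0,0,0,0,0],[1,0,0,0,0,0,0],[1,0,0,0,0,0,0]]' 40; python3 -m creep '[[1,0,0,0,0,0,0]]'
```

```text
time_s: 19.15
ee_pos: [525.3, -217.6, 27.8]
ee_rot: [180.0, 0.0, -7.3]
force: [0.0, 0.1, 0.3]
gripper_width: 64.0
time_s: 19.27
ee_pos: [525.2, -217.6, 27.9]
ee_rot: [180.0, 0.0, -7.3]
force: [0.5, -0.2, -1.1]
gripper_width: 60.1
```

```bash
python3 -m creep '[[1,4,0,0,0,0,0],[1,4,0,0,0,0,0],[1,0,0,0,0,0,0]]'; python3 -m creep '[[1,4,0,0,0,0,0],[1,4,0,0,0,0,0],[1,0,0,0,0,0,0]]'
```

```text
time_s: 19.65
ee_pos: [532.7, -218.5, 27.9]
ee_rot: [-180.0, 0.1, -7.3]
force: [-2.3, 1.2, 1.6]
gripper_width: 60.0
time_s: 20.02
ee_pos: [538.9, -217.9, 27.9]
ee_rot: [-179.8, 0.3, -7.4]
force: [-6.7, 4.5, 5.9]
gripper_width: 60.3
```

```bash
python3 -m creep '[[1,2,-1,0,0,0,0],[1,2,0,0,0,0,0],[1,0,0,0,0,0,0]]'; python3 -m creep '[[1,2,0,0,0,0,0],[1,0,0,0,0,0,0]]'
```

```text
time_s: 20.4
ee_pos: [544.7, -218.6, 27.8]
ee_rot: [-180.0, 0.1, -7.3]
force: [-3.8, 3.1, 1.9]
gripper_width: 59.9
time_s: 20.65
ee_pos: [546.2, -218.9, 27.9]
ee_rot: [-180.0, 0.1, -7.3]
force: [-4.9, 3.6, 3.4]
gripper_width: 59.9
```

```bash
python3 -m creep '[[1,2,0,0,0,0,0],[1,0,0,0,0,0,0]]'; python3 -m creep '[[1,2,0,0,0,0,0],[1,0,0,0,0,0,0]]'
```

```text
time_s: 20.9
ee_pos: [546.2, -218.9, 27.9]
ee_rot: [-179.9, 0.4, -7.3]
force: [-9.6, 4.3, 5.9]
gripper_width: 60.1
time_s: 21.15
ee_pos: [546.3, -218.9, 28.0]
ee_rot: [-179.9, 0.6, -7.3]
force: [-13.6, 4.3, 11.6]
gripper_width: 59.6
```

```bash
python3 -m creep '[[1,1,-0.5,0,0,0,0],[1,0,0,0,0,0,0],[0,0,0,0,0,0,0],[0,0,0,0,0,0,0],[0,0,0,-20,0,0,0]]'; python3 -m creep '[[0,0,0,-60,0,0,0],[0,0,0,-60,0,0,0],[0,0,0,0,0,0,0]]'
python3 - <<'E'
from h import *
snap('side','s13')
a=cv2.imread('pics/s13_full.png')
cv2.imwrite('pics/z13.png',cv2.resize(a[280:370,290:410],None,fx=6.5,fy=6.5,interpolation=cv2.INTER_CUBIC))
s=st()
E
```

```text
time_s: 21.78
ee_pos: [552.0, -219.6, 46.9]
ee_rot: [-180.0, 0.1, -7.3]
force: [0.2, -0.1, -0.5]
gripper_width: 87.4
time_s: 22.15
ee_pos: [556.3, -221.2, 173.8]
ee_rot: [179.8, -0.8, -7.3]
force: [-0.6, -0.7, 1.2]
gripper_width: 91.0
t 22.2 p [ 554.2 -220.4  170.6] r [179.9  -0.4  -7.3] F [-0.7  1.2 -0.7] w 91.3
q [-2.278e+01  2.171e+01  9.095e+01 -2.000e-02  6.694e+01  7.455e+01]
```

View pics/z13.png

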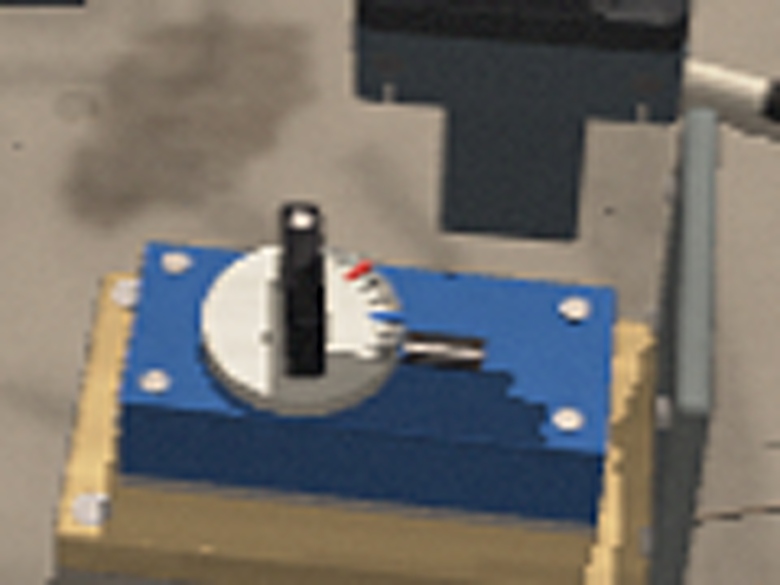

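Run:
```python
from go import *
q=lambda U:cr((290,280),6.5,U)
c=np.array([519.6,-214.8,38.])
obs=[((-20,-30,-70),q((122,402))),((-20,30,-70),q((148,243))),((20,-30,-70),q((122,479))),((20,-30,70),q((597,526))),((-20,-30,70),q((605,451))),((-20,30,70),q((616,288)))]
x=least_squares(lambda x: np.concatenate([proj('side',c+[x[0],x[1],0]+jigR(x[2])@np.array(l,float))[0]+.35-u for l,u in obs]),[0,0,-7.3]); print(x.x,x.fun.round(1))
# deck near corners for reference
a,b=onz('side',q((300,207))-.35,92),onz('side',q((307,316))-.35,92); print(a,b,np.linalg.norm(a-b),np.degrees(np.arctan2(*(a-b)[::-1])))
d=jigR(-7.3)[:,2]; print("dial axis",c-20*d)
s=st()
```

```text
[ 1.11331922 -0.39828329 -7.45458747] [-0.8 -0.3 -0.3 -0.8 -0.4  0.8  0.3  1.1  0.7 -0.2  0.3 -0.8]
[ 500.01806877 -193.64946235] [ 501.04820248 -233.11233009] 39.47631068601958 91.49530221422863
dial axis [ 499.76211115 -212.25870783   38.        ]
t 22.2 p [ 554.2 -220.4  170.6] r [179.9  -0.4  -7.3] F [-0.7  1.2 -0.7] w 91.3
q [-2.278e+01  2.171e+01  9.095e+01 -2.000e-02  6.694e+01  7.455e+01]
```

```bash
python3 -m creep '[[0,-27,0,0,0,0,-9.9],[0,0,0,0,0,0,-9.9],[0,0,0,0,0,0,-9.9],[0,0,0,0,0,0,-9.9],[0,0,0,0,0,0,-9.9]]'; python3 -m creep '[[0,0,0,0,0,0,-9.9],[0,0,0,0,0,0,-9.9],[0,0,0,0,0,0,-9.9],[0,0,0,0,0,0,-9.9],[0,0,0,0,0,0,-9.7]]'
python3 - <<'E'
from go import *
s=st(); R=Ro.from_euler('xyz',s['ee_rot'],degrees=True)
print(R.inv().apply(np.array([500.7,-212.5,69.5])-s['ee_pos']))
E
```

```text
time_s: 22.82
ee_pos: [524.7, -215.9, 165.8]
ee_rot: [-179.8, 0.1, 42.5]
force: [0.1, -0.3, 0.0]
gripper_width: 91.3
time_s: 23.45
ee_pos: [524.8, -215.8, 165.8]
ee_rot: [-179.8, -0.1, 91.8]
force: [1.1, -0.4, 0.6]
gripper_width: 91.2
t 23.45 p [ 524.8 -215.8  165.8] r [-1.798e+02 -1.000e-01  9.180e+01] F [ 1.1 -0.4  0.6] w 91.2
q [-2.351e+01  1.970e+01  9.482e+01 -2.000e-02  6.567e+01 -2.530e+01]
[  3.97545834 -23.65113008  96.38195815]
```

```bash
python3 -m creep '[[0,4,-24,0,0,0,0],[0,0,0,40,0,0,0],[0,0,0,35,0,0,0],[0,0,0,15,0,0,0],[0,0,0,0,0,0,0]]'
python3 - <<'E'
from go import *
s=st(); R=Ro.from_euler('xyz',s['ee_rot'],degrees=True)
print(R.inv().apply(np.array([500.7,-212.5,69.5])-s['ee_pos']))
snap('side','s14')
a=cv2.imread('pics/s14_full.png')
cv2.imwrite('pics/z14.png',cv2.resize(a[260:370,280:410],None,fx=6,fy=6,interpolation=cv2.INTER_CUBIC))
E
```

```text
time_s: 24.08
ee_pos: [500.5, -212.4, 76.5]
ee_rot: [-179.8, -0.1, 91.5]
force: [0.0, 0.3, 0.1]
gripper_width: 91.5
t 24.07 p [ 500.5 -212.4   76.5] r [-1.798e+02 -1.000e-01  9.150e+01] F [0.  0.3 0.1] w 91.5
q [-2.420e+01  2.279e+01  1.047e+02 -2.000e-02  5.272e+01 -2.566e+01]
[-0.08648376  0.25337975  6.98525455]
```

View pics/z14.png

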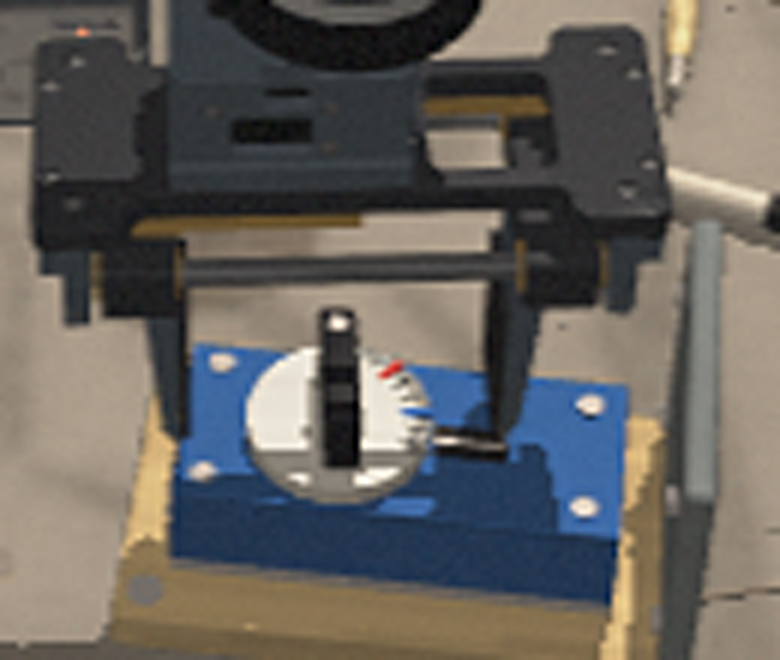

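```bash
python3 -m creep '[[0,0,0,6,0,0,0],[1,0,0,0,0,0,0],[1,0,0,0,0,0,0],[1,0,0,0,0,0,0],[1,0,0,0,0,0,0]]' 18; python3 -m creep '[[1,0,0,0,0,0,0],[1,0,0,0,0,0,0]]'; python3 -c "
from h import *
s=st();print(s['torque'])"
```

```text
time_s: 24.75
ee_pos: [501.2, -212.8, 72.2]
ee_rot: [-180.0, 0.0, 91.5]
force: [-0.8, 0.3, 0.2]
gripper_width: 53.9
time_s: 25.0
ee_pos: [501.1, -212.7, 72.0]
ee_rot: [-180.0, 0.0, 91.5]
force: [-0.4, 0.5, 0.5]
gripper_width: 34.0
t 25.0 p [ 501.1 -212.7   72. ] r [-180.     0.    91.5] F [-0.4  0.5  0.5] w 34.0
q [-2.4200e+01  2.3060e+01  1.0504e+02 -2.0000e-02  5.1920e+01 -2.5660e+01]
[ 0.01346403 -0.08561538 -0.03921327]
```

```bash
python3 -m creep '[[1,0,0,0,0,0,0],[1,0,0,0,0,0,0],[1,0,0,0,0,0,0],[1,0,0,0,0,0,0]]'; python3 -c "
from h import *
s=st();print(s['torque'])"
```

```text
time_s: 25.5
ee_pos: [500.9, -212.7, 72.0]
ee_rot: [-179.9, -0.0, 91.5]
force: [-0.9, -0.2, 0.5]
gripper_width: 12.4
t 25.5 p [ 500.9 -212.7   72. ] r [-179.9   -0.    91.5] F [-0.9 -0.2  0.5] w 12.4
q [-2.4210e+01  2.3060e+01  1.0505e+02 -3.0000e-02  5.1940e+01 -2.5650e+01]
[-0.04299426 -0.0207107   0.01247173]
```

```bash
python3 -m creep '[[1,0,0,0,0,0,0],[1,0,0,0,0,0,5],[1,0,0,0,0,0,8],[1,0,0,0,0,0,8],[1,0,0,0,0,0,8]]' 30; python3 -m creep '[[1,0,0,0,0,0,8],[1,0,0,0,0,0,8],[1,0,0,0,0,0,5],[1,0,0,0,0,0,3],[1,0,0,0,0,0,0]]'; python3 -c "
from h import *
s=st();print(s['torque'])
snap('side','s15')
a=cv2.imread('pics/s15_full.png')
cv2.imwrite('pics/z15.png',cv2.resize(a[260:370,280:410],None,fx=6,fy=6,interpolation=cv2.INTER_CUBIC))"
```

```text
time_s: 26.12
ee_pos: [500.8, -212.7, 72.0]
ee_rot: [-179.9, 0.0, 62.2]
force: [-1.4, 0.7, 1.0]
gripper_width: 11.6
time_s: 26.75
ee_pos: [500.8, -212.6, 72.0]
ee_rot: [-180.0, 0.0, 38.5]
force: [-2.3, 0.4, 1.2]
gripper_width: 11.9
t 26.75 p [ 500.8 -212.6   72. ] r [-180.     0.    38.5] F [-2.3  0.4  1.2] w 11.9
q [-2.4210e+01  2.3050e+01  1.0506e+02 -3.0000e-02  5.1950e+01  2.7320e+01]
[-0.03705938  0.29506568 -0.07475186]
```

View pics/z15.png

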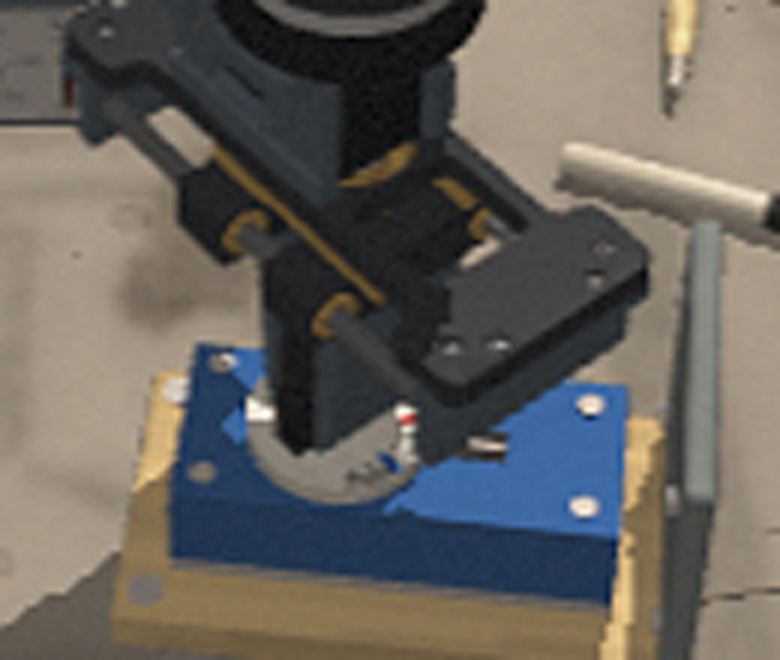

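```bash
python3 -m creep '[[1,0,0,0,0,0,1],[1,1.5,1.5,0,0,0,0],[1,1.5,1.5,0,0,0,0],[1,0,0,0,0,0,0]]'; python3 -c "
from h import *
s=st();print(s['torque'])"
```

```text
time_s: 27.3
ee_pos: [501.0, -212.7, 71.9]
ee_rot: [-179.6, 0.4, 37.5]
force: [-11.6, 0.4, 9.1]
gripper_width: 12.2
t 27.3 p [ 501.  -212.7   71.9] r [-179.6    0.4   37.5] F [-11.6   0.4   9.1] w 12.2
q [-24.12  23.3  104.65  -0.18  52.6   28.48]
[-0.09738792  2.00742213 -0.01907757]
```

```bash
python3 -m creep '[[1,-2.5,-2.5,0,0,0,0],[0.3,0,0,0,0,0,0],[0.3,0,0,0,0,0,0],[0.3,0,0,0,0,0,0]]'; python3 -m creep '[[0.3,0,0,-30,0,0,0],[0.3,0,0,-50,0,0,0],[0,0,0,-50,0,0,0],[0,0,0,-50,0,0,0],[0,0,0,-40,0,0,0]]';  python3 -c "
from h import *
s=st()
snap('side','s16')
a=cv2.imread('pics/s16_full.png')
cv2.imwrite('pics/z16.png',cv2.resize(a[280:370,290:400],None,fx=7,fy=6.6,interpolation=cv2.INTER_CUBIC))
cv2.imwrite('pics/y16.png',cv2.resize(a[305:350,310:365],None,fx=14,fy=13,interpolation=cv2.INTER_CUBIC))"
```

```text
time_s: 27.8
ee_pos: [502.4, -212.9, 71.9]
ee_rot: [180.0, -0.0, 37.5]
force: [0.7, 0.1, -0.1]
gripper_width: 38.7
time_s: 28.42
ee_pos: [502.4, -212.9, 294.3]
ee_rot: [179.9, -0.0, 37.5]
force: [1.1, -0.4, -0.1]
gripper_width: 89.1
t 28.43 p [ 502.4 -212.9  294.3] r [179.9  -0.   37.5] F [ 1.1 -0.4 -0.1] w 89.1
q [-2.417e+01  1.329e+01  8.517e+01 -1.000e-02  8.142e+01  2.836e+01]
```

View pics/z16.png

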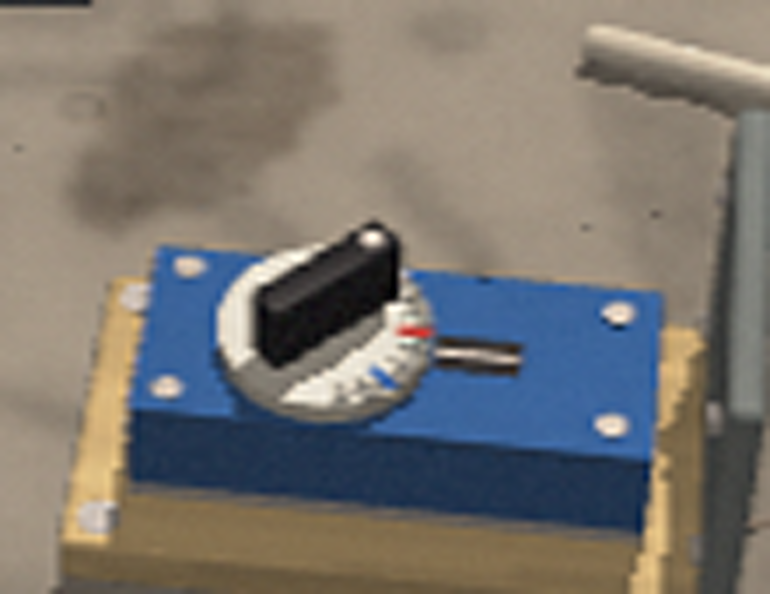

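View pics/y16.png

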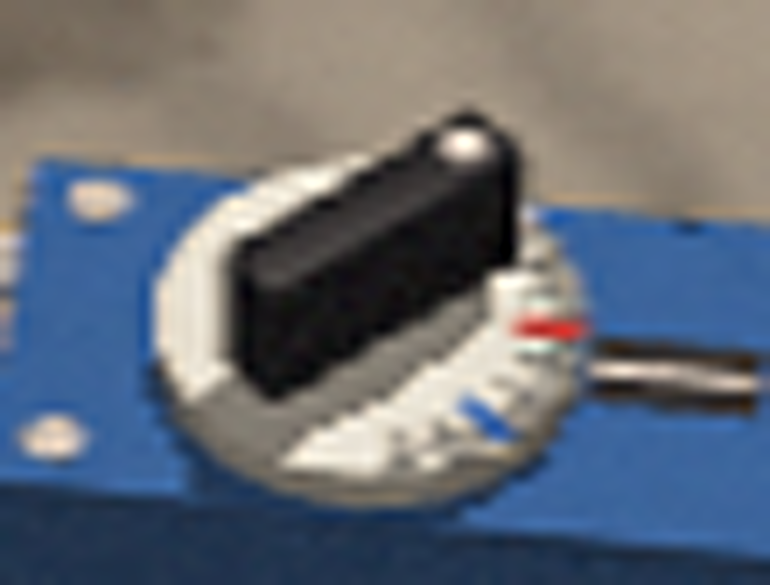

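Run:
```python
from go import *
def q(U): return np.array([310+(U[0]+.5)/14-.5,305+(U[1]+.5)/13-.5])-.35
ang=lambda v: np.degrees(np.arctan2(v[1],v[0]))
r1,r2=onz('side',q((516,329)),66),onz('side',q((590,331)),66); b1,b2=onz('side',q((462,402)),66),onz('side',q((512,437)),66)
i1,i2=onz('side',q((600,370)),58),onz('side',q((750,381)),58)
print('red',r1,r2,'blue',b1,b2,'idx',i1,i2,ang(i2-i1))
# disc centre: intersection of disc outline: use leftmost and bottom extremes -> fit ellipse? use head axis
for C in (np.array([500.9,-212.6]),np.array([500.,-212.4])):
    h=-7.4
    print('red',ang((r1+r2)/2-C),'blue',ang((b1+b2)/2-C),'idx',ang((i1+i2)/2-C),'reading from red',45+(-7.4-ang((r1+r2)/2-C)), 'from blue',90+(-7.4-ang((b1+b2)/2-C)))
a,b=onz('side',q((470,115)),92),onz('side',q((258,262)),92);print('bar',a,b,ang(a-b),np.linalg.norm(a-b),(a+b)/2)
snap('top','t16',(370,190,510,300),5)
```

```text
red [ 519.80654505 -216.50034214] [ 529.6668127  -216.93513556] blue [ 512.16978774 -229.49684754] [ 518.54289833 -235.71268632] idx [ 531.25875427 -217.71256592] [ 551.2520617 -219.8445579] -6.086750170789936
red -9.801002422171601 blue -54.14643393025268 idx -8.704601219368527 reading from red 47.4010024221716 from blue 136.7464339302527
red -9.901117740924542 blue -52.76387152868082 idx -8.788996427781045 reading from red 47.50111774092454 from blue 135.36387152868082
bar [ 513.62975509 -198.48900036] [ 485.13109267 -224.95466209] 42.88172991458572 38.89222300491189 [ 499.38042388 -211.72183123]
```

View pics/t16.png

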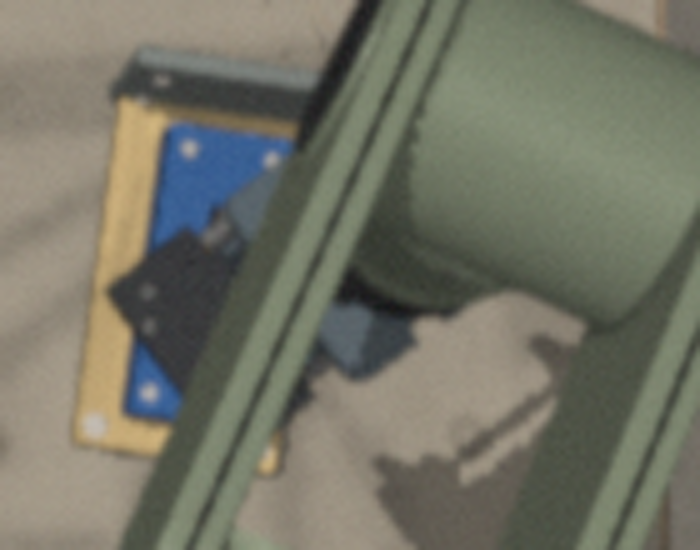

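```bash
python3 -m creep '[[0,36,-47,0,0,0,0],[0,36,-47,0,0,0,0],[0,36,-47,0,0,0,0],[0,36,-47,0,0,0,0],[0,36,-47,0,0,0,0]]';  python3 -c "
from h import *
s=st()
snap('top','t17',(380,190,470,290),1)
a=cv2.imread('pics/t17_full.png')
cv2.imwrite('pics/t17.png',cv2.resize(a[205:290,375:450],None,fx=7,fy=7,interpolation=cv2.INTER_CUBIC))
snap('side','s17')"
```

```text
time_s: 29.15
ee_pos: [501.4, 85.1, 291.0]
ee_rot: [-180.0, 0.1, 37.5]
force: [-0.0, -1.0, 0.8]
gripper_width: 91.3
t 29.15 p [501.4  85.1 291. ] r [-1.80e+02  1.00e-01  3.75e+01] F [-0.  -1.   0.8] w 91.3
q [ 8.34  9.97 89.93  0.   80.18 60.88]
```

View pics/t17.png

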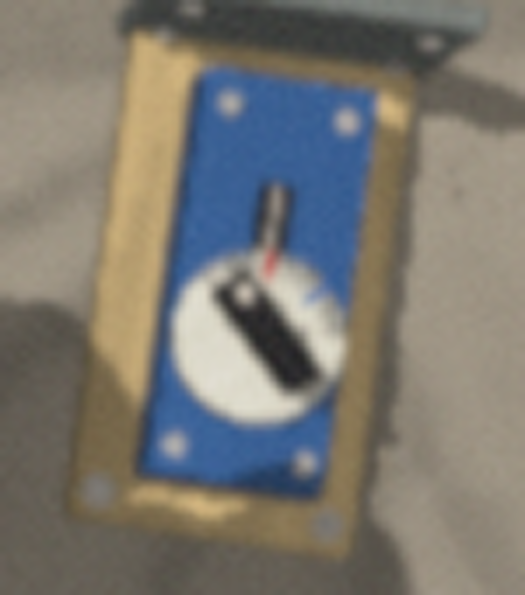

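View pics/s17.png

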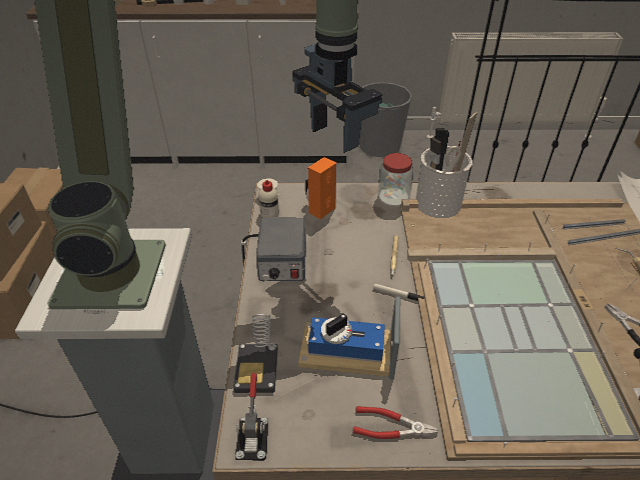

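Run:
```python
from go import *
im=cv2.imread('pics/t17_full.png').astype(int); ang=lambda v: np.degrees(np.arctan2(v[1],v[0]))
# blue mask -> minAreaRect using convex hull with dial filled
b,g,r=im[...,0],im[...,1],im[...,2]
roi=np.zeros(b.shape,bool); roi[205:290,375:450]=1
m=((b-r>40)&roi).astype(np.uint8); 
n,l,stt,_=cv2.connectedComponentsWithStats(m); pts=np.argwhere(m)[:,::-1].astype(np.float32)
rect=cv2.minAreaRect(pts); box=cv2.boxPoints(rect); W=np.array([onz('top',p,58) for p in box]); print(W.round(1))
L=[(W[(i+1)%4]-W[i]) for i in range(4)]; print([ (round(np.linalg.norm(v),1),round(ang(v),1)) for v in L], W.mean(0))
d=((im.sum(2)<150)&roi); d[:238]=0; d[262:]=0; d[:,:403]=0; d[:,422:]=0
p=np.argwhere(d)[:,::-1]; P2=np.array([onz('top',q,92) for q in p]); c=P2.mean(0); u,s,v=np.linalg.svd(P2-c); print(len(p),'bar',c,ang(v[0])%180,s)
```

```text
[[ 455.  -174.5]
 [ 592.9 -192.8]
 [ 585.5 -253.2]
 [ 447.8 -234.3]]
[(np.float64(139.1), np.float64(-7.6)), (np.float64(60.8), np.float64(-97.0)), (np.float64(139.0), np.float64(172.2)), (np.float64(60.2), np.float64(83.1))] [ 520.28811217 -213.68660008]
47 bar [ 495.28355939 -214.01890987] 40.886672254157844 [55.69880669 18.09739789]
```

```bash
python3 -c "
from workcell import job_done
print(job_done())"
```

```text
the job is handed in; nothing more can be done
None
```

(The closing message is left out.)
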